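# Lift the hot lid and its instrument basket out of the boiler with the lid lifter

## Robot

A 7-joint arm with a two-finger parallel gripper is mounted at the origin on the work surface. World frame = base frame: x ahead of the robot, y to its left, z up, the work surface at z = 0. Lengths are in m, angles in rad, forces in N, time in s.
With the tool pointing down it reaches from about 0.4 to 0.875 m from the base axis. Payload 6.5 kg.
Tool frame: the origin (TCP) lies at the very end of the fingers, on their centre line; the grasp point (between the pads) lies 19 mm behind it; z points along the fingers, y is the line along which they close (so a half turn about z gives the same grasp; the last joint's range is limited). The gripper opens to 85 mm and grips with 20 to 120 N. Pads are 22 mm wide; open, the fingers measure 114 mm over their backs; the gripper's body (76 mm by 85 mm) begins 54 mm behind the grasp point. The pads swing forward as they close: fully open they stand 13 mm farther back than shut.
Start: joints at [-1.197, 0.536, -0.004, 1.538, 0.003, 1.067, -0.071], TCP at [0.277, 0.588, 0.231] pointing down, gripper open.
Joint ranges: [-2.7, 2.7], [-0.37, 2.16], [-1.27, 1.26], [0.24, 2.4], [-1.31, 4.45], [0.19, 1.91], [-2.76, 2.76]. Speed limits (rad/s): [2.39, 2.39, 3.14, 3.14, 3.14, 3.14, 3.14].

## Interface

Orientations are given as a unit quaternion [x, y, z, w].
In Python, from cell import r, eyes gives the robot as it stands.
- The arm moves only by the tool carry_out, never from a script. Its argument "deltas" is a list of rows, each a list of 3 entries, a list of its own where there are three numbers: the shift along the world's x, y, z in mm, then the turn, a rotation vector about the world's x, y, z in rad, then the gripper command: -1 is shut, 1 is fully open, values between are in proportion. A call has 1 to 10 rows; each row is the pose to reach, as a shift and turn from the pose commanded when the call began; what a row does not reach only later rows make up. A row lasts 1/10 s, in which the tool goes at most 50 mm and 8.59 degrees, less where a joint would pass 70% of its speed; a pose out of reach is approached as far as the arm can. A call with a gripper value outside its range is refused whole. The fingers move at their own pace and stop on an object; the grip force is fixed at half the most. Time passes only in rows, so rows that repeat a pose let the fingers close. It gives the time, the measured TCP pose, the force, the opening and the grip force at its end, in the units of the state.
- r.observe(): the state, without advancing time (a new reading comes with each control period).
- eyes.camera(name): name is "scene" or "top" or "wrist"; returns a dict with "img" (400x640x3 uint8, red, green, blue), "K" (3x3 intrinsics, pixels), "eye" and "orientation" of the camera in the world; the wrist camera has in their place "hand_eye" (4x4, takes a point from camera to tool coordinates, whose origin is the TCP and whose axes are the flange's). Camera axes: x right, y down, z forward; pixel columns grow to the right and rows downward; lengths in m; the calibration is good to about 2 mm. The wrist camera is an equidistant fisheye: a pixel r from the principal point sees the ray r / f radians off the axis. A picture is of the moment at which its call begins: read the wrist's pose just before it. There is no depth.
- r.finish_job(): hands the job in; it is judged then, once.
The state is a dict: "time": time; "joints": joint angles; "qd": joint speeds; "joint_torque": joint torques, N m; "ee_pos": TCP position; "eef_rot": TCP orientation; "contact_force": force on the tool from outside, world axes, zero at the start; "wrist_torque": the same for the moment, N m; "finger_gap": finger opening in m; "grip_force": force on a finger pad.
Only numpy, scipy, OpenCV 4.12 (cv2) and the standard library are available. Lean on these libraries where they do the work, as an engineer would, in place of code of your own. Each camera call takes 0.05 s, during which the arm holds its last target. There are 200 camera calls.

## Task

Take the red-gripped lid lifter from its blue mat, hook its tongue under the loop of the hot lid and lift the lid, with the instrument basket fixed under it, out of the boiler without touching lid or boiler yourself; the basket is loaded to one side, so feel for the place along the loop where the lid hangs level. Set it down gently, flat inside the dark steel tray and lined up with it, unhook, and stand the lifter upright in the middle of its mat. Never push or pull on the lid hard (stay below 20 N), never tip it more than a few degrees, and leave the other things on the worktop alone.

Things in the scene. Friction and masses are not known exactly. Their poses are not given: they have to be found in the camera images.
- boiler: Fixed white instrument boiler: an open rectangular bath 150 mm (its x) by 230 mm (its y), 85 mm high, walls 12 mm, black control panel on its -x side. The lid covers it at the start. Origin at the centre of its underside, on the worktop.
- boiler_mouth (a point): Centre of the boiler's open mouth, at rim height (85 mm above the worktop).
- lid: Hot steel lid, 142 mm (its x) by 222 mm (its y), 3 mm thick, with a closed basket 112 by 192 mm, 40 mm deep, fixed under it: 0.65 to 0.95 kg with its load. The basket hangs in the bath with 7 mm play all round while the lid rests on the rim. Origin: centre of the basket's flat underside, on which it stands when set down; the flat top face is 43 mm above it. Outside symmetric under a half turn.
- lid_loop (a point): Middle of the straight 8 mm round bar of the lid's fixed wire loop, 60 mm above the lid's origin, over its centre. The bar runs along the lid's y; 88 mm are clear between the loop's two legs and 13 mm between bar and lid. A full and a nearly empty cassette lie hidden in the basket's two halves: the lid balances 15 to 28 mm from the bar's middle, towards either end; which end, only lifting tells.
- lifter: Lid lifter, 0.22 kg, 150 mm high, standing upright on its tongue and heel on the mat. Origin: below the grip's centre, level with its underside; x is the way the tongue points, z up. Tongue: flat, 10 mm wide, 5 mm thick, from x = -50 to +15.5 mm. Round neck, 10 mm thick, rises from it at x = -11 mm and bends at 58 to 78 mm height to meet the grip at x = 0.
- lifter_grip (a point): Centre of the lifter's red grip, a bar 22 mm (lifter x) by 80 mm (lifter y) by 26 mm high, 137 mm above the lifter's underside. Gripped from above across its 22 mm.
- lifter_seat (a point): Where the loop bar rests: top of the tongue, 5 mm above the lifter's underside, straight below the grip, between the neck's front face (x = -6 mm) and an upturned lip 10 mm wide (x = 6 to 11 mm, its top 10 mm above the underside). The lip passes under the 13 mm high loop only with the tongue lying on the lid or less than 3 mm above it.
- lifter_base (a point): Middle of the lifter's footprint (66 by 84 mm) at its underside, 17 mm behind the grip's vertical. The cross-wise heel bar, 84 mm wide, 5 mm thick, lies at lifter x = -40 to -50 mm.
- mat: Fixed round blue silicone mat, 150 mm across, 3 mm thick, origin at the centre of its underside on the worktop.
- tray: Fixed dark steel tray, 180 mm (its x) by 260 mm (its y) outside, walls 4 mm thick and 16 mm high, floor 5 mm thick. Origin at the centre of its underside, on the worktop. Boiler and tray may stand on either side.
- tray_floor (a point): Centre of the tray's inner floor, 5 mm above the worktop.
- jar: Bystander: white jar with green lid, 70 mm wide, 66 mm high; origin at its foot.
- canister: Bystander: steel canister, 55 mm wide, 82 mm high; origin at its foot.
- tumbler: Bystander: amber tumbler with wooden sticks, 58 mm wide, 112 mm high; origin at its foot.
Things that resemble listed ones, but are neither listed nor needed, are in the scene too. Several things look just like the mat: the one meant starts farthest to the robot's right. Leave any yellow look-alike of the lifter alone.

How it is judged:
By the outcome, as a careful person would: the job done as asked, in the order asked, and still so for the second after the job is handed in, with the robot touching nothing.
It also fails if it takes over 72 s, if anything falls off the work surface, if the arm or the gripper's body presses on something with over 40 N, if the wrist force passes 120 N, or if a joint passes its speed limit or range.

## Working session

There is one attempt and no reset: what is moved stays moved. The work goes in short steps, Python scripts to look and compute and a tool call to move; the robot and the scene stay as the last step left them, time stands still between calls to the robot, and variables do not carry over. Pictures are saved under pics/ and viewed, at most 10 in all, crops included, and the job is handed in when it is done.

Besides the shell and the picture viewer there is one more tool, called after "Emit:" by a JSON object that holds its "api" and its "payload". carry_out: Moves the arm, as the interface text tells. Its arguments: {"type":"object","properties":{"deltas":{"type":"array","items":{"type":"array"}}},"required":["deltas"]}

```bash
ls; mkdir -p pics; python3 - <<'E'
from cell import r, eyes
import cv2,numpy as np,pickle
d={}
for n in ("top","scene","wrist"):
    c=eyes.camera(n); d[n]=c; cv2.imwrite(f"pics/{n}0.png",c["img"][:,:,::-1])
    print({k:np.round(v,3).tolist() for k,v in c.items() if k!="img"})
pickle.dump(d,open("cams0.pkl","wb"))
print(r.observe())
E
```

```text
pics
{'K': [[390.039, 0.0, 321.884], [0.0, 390.039, 195.908], [0.0, 0.0, 1.0]], 'eye': [0.358, 0.008, 1.506], 'orientation': [0.706, -0.704, 0.056, -0.043]}
{'K': [[397.958, 0.0, 325.643], [0.0, 397.958, 200.318], [0.0, 0.0, 1.0]], 'eye': [1.335, -0.226, 1.133], 'orientation': [0.755, 0.567, -0.197, -0.266]}
{'K': [[309.707, 0.0, 315.953], [0.0, 309.707, 202.738], [0.0, 0.0, 1.0]], 'hand_eye': [[0.0, -0.949, -0.314, 0.081], [1.0, 0.0, -0.0, 0.0], [0.001, -0.314, 0.949, -0.142], [0.0, 0.0, 0.0, 1.0]]}
{'time': 0.15, 'joints': array([-1.19718102,  0.536996  , -0.00441226,  1.53858502,  0.00257534,
        1.06730488, -0.07118582]), 'qd': array([ 0.00042486, -0.00314384,  0.0004967 , -0.00298516, -0.00225167,
        0.00017034,  0.00072144]), 'joint_torque': array([ 1.09366450e-03, -5.83784902e+01,  1.04969770e+00, -2.59352142e+01,
        1.25178808e-02,  6.40205923e-03, -2.53687733e-05]), 'ee_pos': array([0.27657171, 0.58772006, 0.23063594]), 'eef_rot': array([ 2.18114622e-01,  9.75922946e-01, -6.36460502e-04, -9.68466843e-05]), 'contact_force': array([-0.21706656,  0.4434817 ,  0.36274674]), 'wrist_torque': array([-0.04221777,  0.01082526, -0.03440586]), 'grip_force': 0.0, 'finger_gap': 0.08569134334602227}
```

View pics/top0.png

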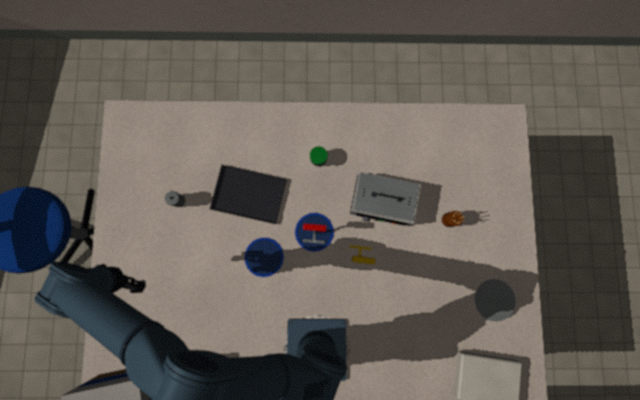

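View pics/scene0.png

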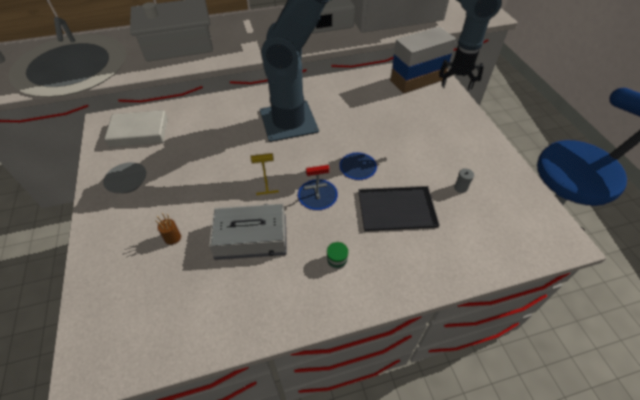

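```bash
cat > h.py <<'E'
import numpy as np,cv2,pickle
from scipy.spatial.transform import Rotation as R
def rays(c,px,st=None):
    px=np.atleast_2d(px).astype(float);K=c["K"];u=(px[:,0]-K[0,2])/K[0,0];v=(px[:,1]-K[1,2])/K[1,1]
    if "hand_eye" in c:
        th=np.hypot(u,v);s=np.sinc(th/np.pi);d=np.c_[u*s,v*s,np.cos(th)]
        H=np.array(c["hand_eye"]);Q=R.from_quat(st["eef_rot"]).as_matrix()
        return st["ee_pos"]+Q@H[:3,3], d@(Q@H[:3,:3]).T
    return np.array(c["eye"]), np.c_[u,v,np.ones(len(u))]@R.from_quat(c["orientation"]).as_matrix().T
def plane(c,px,z,st=None):
    o,d=rays(c,px,st); return o+d*((z-o[2])/d[:,2])[:,None]
def project(c,P,st=None):
    P=np.atleast_2d(P).astype(float);K=c["K"]
    if "hand_eye" in c:
        H=np.array(c["hand_eye"]);Q=R.from_quat(st["eef_rot"]).as_matrix();o=st["ee_pos"]+Q@H[:3,3];M=Q@H[:3,:3]
        q=(P-o)@M;rr=np.hypot(q[:,0],q[:,1]);th=np.arctan2(rr,q[:,2]);k=th/np.maximum(rr,1e-9)
        return np.c_[K[0,0]*q[:,0]*k+K[0,2],K[1,1]*q[:,1]*k+K[1,2]]
    q=(P-c["eye"])@R.from_quat(c["orientation"]).as_matrix()
    return np.c_[K[0,0]*q[:,0]/q[:,2]+K[0,2],K[1,1]*q[:,1]/q[:,2]+K[1,2]]
def snap(n):
    from cell import r,eyes
    st=r.observe();c=eyes.camera(n);return c,st
def blobs(mask,amin=20):
    cs,_=cv2.findContours(mask.astype(np.uint8),cv2.RETR_EXTERNAL,cv2.CHAIN_APPROX_NONE)
    return sorted([c[:,0,:] for c in cs if cv2.contourArea(c)>=amin],key=lambda c:-cv2.contourArea(c))
def rect(P):
    (cx,cy),(w,h),a=cv2.minAreaRect((P[:,:2]*1000).astype(np.float32));
    if w>h: w,h,a=h,w,a+90   # angle: of short side (x)
    return np.round([cx,cy,w,h,(a+90)%180-90],1)
E
python3 - <<'E'
from h import *
d=pickle.load(open("cams0.pkl","rb"))
for n in("top","scene"):
    c=d[n];im=c["img"];hsv=cv2.cvtColor(im,cv2.COLOR_RGB2HSV);h,s,v=cv2.split(hsv)
    print(n)
    red=((h<6)|(h>174))&(s>190)&(v>90)
    for b in blobs(red,15)[:3]: print("red",b.mean(0).round(1),rect(plane(c,b,.153)))
    blue=(h>100)&(h<125)&(s>150)&(v>40)
    for b in blobs(blue,150)[:4]:
        P=plane(c,b,.003);print("blue",b.mean(0).round(1),rect(P),np.round(np.array(cv2.minEnclosingCircle((P[:,:2]*1000).astype(np.float32))[0])))
    dark=(v<60);
    roi=np.zeros_like(dark); x0,x1,y0,y1=(200,298,155,230) if n=="top" else (350,445,180,235)
    roi[y0:y1,x0:x1]=1
    for b in blobs(dark&roi.astype(bool),500)[:1]: print("tray",rect(plane(c,b,.016)))
    roi[:]=0; x0,x1,y0,y1=(345,425,165,230) if n=="top" else (205,292,200,262);roi[y0:y1,x0:x1]=1
    print(cv2.resize(hsv[y0:y1,x0:x1][:, :,1:][...,0],None,fx=.2,fy=.2,interpolation=0).tolist() )
big=np.vstack([cv2.resize(d["top"]["img"][160:250,290:430],(700,450),interpolation=2)])
cv2.imwrite("pics/topcrop.png",big[:,:,::-1])
E
```

```text
top
red [314.2 227.1] [440.   10.7  19.8  77.4  -4.6]
blue [ 23.7 223.3] [ 443.9 1082.9  235.3  321.1  -83.4] [ 440. 1123.]
blue [263.7 256.8] [336.3 201.4 137.3 137.6 -44.3] [336. 202.]
blue [314.  231.9] [4.306e+02 1.100e+01 1.379e+02 1.385e+02 2.000e-01] [431.  11.]
tray [576.6 265.1 176.  264.3 -12.7]
[[37, 44, 39, 42, 43, 38, 39, 39, 42, 40, 40, 40, 43, 42, 43, 34], [42, 39, 38, 41, 38, 35, 45, 44, 41, 42, 38, 44, 42, 41, 41, 39], [43, 37, 38, 18, 3, 14, 13, 34, 37, 45, 40, 39, 39, 42, 38, 42], [41, 44, 40, 8, 8, 6, 11, 16, 8, 11, 6, 8, 26, 34, 48, 40], [41, 39, 23, 9, 11, 14, 3, 3, 6, 8, 11, 8, 8, 11, 8, 31], [37, 39, 20, 11, 9, 8, 8, 6, 11, 9, 3, 3, 11, 6, 6, 35], [41, 41, 22, 8, 6, 3, 22, 5, 12, 16, 10, 6, 6, 0, 5, 44], [36, 42, 16, 14, 8, 11, 11, 8, 6, 11, 9, 15, 6, 3, 8, 43], [41, 36, 13, 5, 11, 3, 16, 11, 9, 6, 8, 8, 5, 9, 12, 44], [41, 30, 18, 12, 10, 10, 8, 14, 11, 6, 9, 9, 12, 6, 14, 52], [39, 40, 42, 66, 46, 33, 20, 22, 5, 8, 11, 3, 3, 6, 40, 56], [38, 40, 41, 40, 7, 40, 39, 76, 51, 9, 22, 25, 15, 10, 39, 45], [43, 45, 43, 44, 40, 43, 40, 38, 41, 38, 43, 37, 41, 41, 42
[... 477 characters left out ...]
 33, 33, 33], [36, 32, 33, 33, 33, 30, 30, 29, 29, 27, 24, 21, 12, 11, 11, 9, 33], [33, 32, 10, 7, 10, 5, 8, 8, 5, 10, 7, 10, 10, 7, 10, 7, 33], [34, 33, 7, 5, 7, 7, 8, 8, 8, 8, 10, 7, 7, 10, 7, 10, 24], [35, 34, 7, 5, 10, 5, 3, 4, 4, 4, 4, 5, 6, 10, 9, 10, 19], [34, 34, 7, 9, 7, 5, 10, 10, 7, 11, 10, 8, 8, 7, 6, 8, 19], [36, 28, 7, 5, 7, 8, 8, 8, 8, 8, 8, 8, 10, 8, 8, 8, 17], [33, 25, 10, 7, 7, 7, 7, 7, 10, 7, 7, 8, 10, 8, 5, 8, 17], [30, 21, 7, 10, 7, 10, 5, 7, 7, 8, 8, 8, 8, 11, 10, 12, 17], [36, 19, 9, 12, 19, 17, 19, 21, 22, 21, 18, 22, 22, 22, 22, 22, 16], [36, 29, 21, 21, 21, 21, 18, 18, 22, 22, 22, 18, 18, 17, 22, 18, 9], [34, 36, 22, 19, 16, 13, 9, 5, 0, 6, 6, 6, 5, 19, 19, 23, 30]]
```

View pics/topcrop.png

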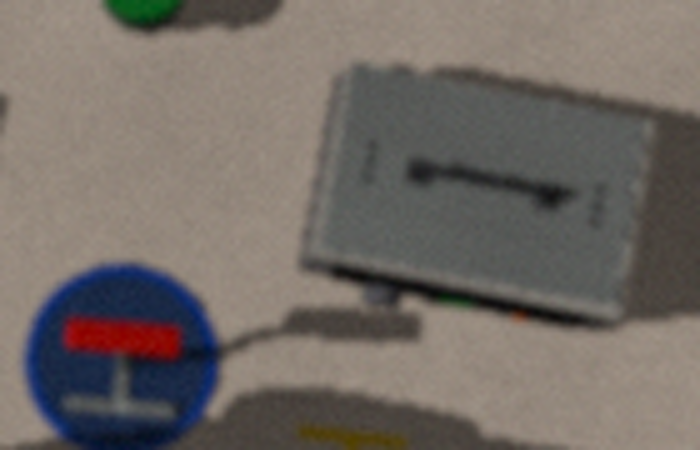

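Emit:
{"api": "carry_out", "payload": {"deltas": [[[14, -48, 7], [0, 0, -0.1], 1], [[28, -96, 14], [0, 0, -0.2], 1], [[42, -144, 21], [0, 0, -0.3], 1], [[56, -192, 28], [0, 0, -0.4], 1], [[70, -240, 35], [0, 0, -0.5], 1], [[84, -288, 42], [0, 0, -0.6], 1], [[98, -336, 49], [0, 0, -0.7], 1], [[112, -384, 56], [0, 0, -0.8], 1], [[126, -432, 63], [0, 0, -0.9], 1], [[140, -480, 70], [0, 0, -1.0], 1]]}}

```text
time: 1.15
ee_pos: [0.4154, 0.1108, 0.301]
eef_rot: [0.661, 0.751, 0.0, -0.0]
contact_force: [1.6, 0.1, -0.3]
finger_gap: 0.0849
grip_force: 0.0
```

Emit:
{"api": "carry_out", "payload": {"deltas": [[[12, -48, 0], [0, 0, -0.1], 1], [[23, -97, 0], [0, 0, -0.211], 1], [[23, -97, 0], [0, 0, -0.211], 1], [[23, -97, 0], [0, 0, -0.211], 1]]}}

```text
time: 1.55
ee_pos: [0.4383, 0.0149, 0.3005]
eef_rot: [0.736, 0.677, -0.0, -0.0]
contact_force: [0.3, -0.0, 0.2]
finger_gap: 0.0852
grip_force: 0.0
```

```bash
python3 - <<'E'
from h import *
c,st=snap("wrist");pickle.dump((c,st),open("w1.pkl","wb"));cv2.imwrite("pics/w1.png",c["img"][:,:,::-1])
print(st["time"],st["ee_pos"],st["eef_rot"],st["joints"].round(3))
d=pickle.load(open("cams0.pkl","rb"))["top"];im=d["img"]
v=im.max(2);m=np.zeros(v.shape,bool);m[186:208,366:408]=1;m&=v<75
for b in blobs(m,5):
    ys,xs=np.nonzero(m);print("loop",rect(plane(d,b,.105)))
k=(im.max(2).astype(int)-im.min(2)<17)&(v>70);r2=np.zeros(v.shape,bool);r2[165:228,345:422]=1
for b in blobs(k&r2,500)[:1]: print("lid",rect(plane(d,b,.088)))
E
```

```text
1.55 [0.43825492 0.0149424  0.30053527] [ 7.35585946e-01  6.77431392e-01 -4.98958876e-05 -1.47742631e-04] [-0.613  0.081  0.511  2.006 -0.045  1.066 -0.164]
loop [ 555.6 -257.4   21.   124.9  -11.2]
lid [ 552.7 -262.4  174.3  266.4  -11.6]
```

View pics/w1.png

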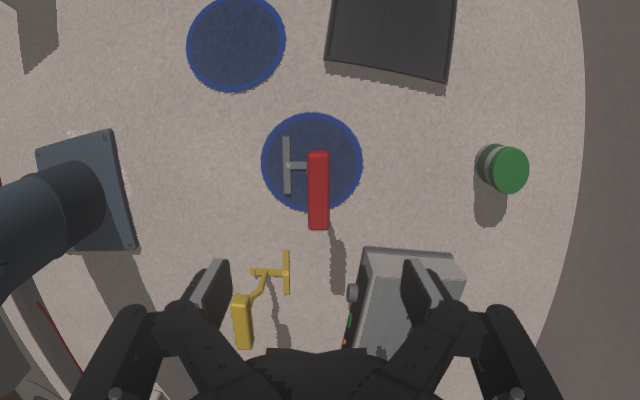

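```bash
python3 - <<'E'
from h import *
c,st=pickle.load(open("w1.pkl","rb"));im=c["img"];h,s,v=cv2.split(cv2.cvtColor(im,cv2.COLOR_RGB2HSV))
red=((h<6)|(h>174))&(s>150)&(v>60)
red[:140]=0;red[240:]=0
b=blobs(red,100)[0];print(b.min(0),b.max(0),rect(plane(c,b,.153,st)))
print(v[145:235:5,318].tolist())
sub=red&(v>v[190,318]-25);print("toponly",rect(plane(c,blobs(sub,100)[0],.153,st)))
blue=(h>100)&(h<125)&(s>120)
for b in blobs(blue,1000)[:2]:
    P=plane(c,b,.003,st);print("mat",np.round(np.array(cv2.minEnclosingCircle((P[:,:2]*1000).astype(np.float32))[0]),1),rect(P))
g=(s<60)&(v>70);g[:130]=0;g[200:]=0;g[:,:275]=0;g[:,308:]=0
for b in blobs(g,100)[:1]:print("heel etc",rect(plane(c,b,.008,st)),b.min(0),b.max(0))
E
```

```text
[308 151] [328 228] [439.9  12.1  18.9  78.4  -5.1]
[86, 90, 167, 138, 137, 138, 138, 138, 138, 137, 138, 137, 137, 137, 137, 137, 138, 124]
toponly [439.9  12.1  18.9  78.4  -5.1]
mat [431.1  11.2] [430.7  12.6 143.  146.6 -87.5]
mat [336.2 200.8] [335.4 196.7 137.3 147.2  78.9]
heel etc [406.6  11.5  34.4  86.7  -5.1] [282 135] [306 194]
```

Emit:
{"api": "carry_out", "payload": {"deltas": [[[0, 1, -45], [0, 0, -0.006], 1], [[0, 1, -90], [0, 0, -0.006], 1], [[0, 1, -135], [0, 0, -0.006], 1], [[0, 1, -165], [0, 0, -0.006], 1], [[0, 1, -180], [0, 0, -0.006], 1], [[0, 1, -180], [0, 0, -0.006], 1], [[0, 1, -180], [0, 0, -0.006], 0], [[0, 1, -180], [0, 0, -0.006], -1], [[0, 1, -180], [0, 0, -0.006], -1], [[0, 1, -180], [0, 0, -0.006], -1]]}}

```text
time: 2.6
ee_pos: [0.4389, 0.0171, 0.1213]
eef_rot: [0.737, 0.676, 0.001, 0.0]
contact_force: [-0.0, 0.8, -0.9]
finger_gap: 0.0279
grip_force: 0.0
```

Emit:
{"api": "carry_out", "payload": {"deltas": [[[0, 0, 0], [0, 0, 0], -1], [[0, 0, 0], [0, 0, 0], -1], [[0, 0, 0], [0, 0, 0], -1]]}}

```text
time: 2.9
ee_pos: [0.4391, 0.0171, 0.1211]
eef_rot: [0.737, 0.676, 0.001, 0.0]
contact_force: [0.5, 2.4, 6.7]
finger_gap: 0.0213
grip_force: 64.1
```

Emit:
{"api": "carry_out", "payload": {"deltas": [[[0, 0, 20], [0, 0, 0], -1], [[0, 0, 60], [0, 0, 0], -1], [[0, 0, 105], [0, 0, -0.02], -1], [[5, -30, 140], [0, 0, -0.04], -1], [[10, -75, 165], [0, 0, -0.06], -1], [[20, -120, 165], [0, 0, -0.08], -1], [[30, -165, 165], [0, 0, -0.1], -1], [[30, -205, 165], [0, 0, -0.11], -1], [[30, -215, 165], [0, 0, -0.11], -1], [[30, -215, 165], [0, 0, -0.11], -1]]}}

```text
time: 3.9
ee_pos: [0.4672, -0.1999, 0.2851]
eef_rot: [0.774, 0.633, -0.001, -0.0]
contact_force: [-1.1, 0.2, -2.3]
finger_gap: 0.0211
grip_force: 62.9
```

Emit:
{"api": "carry_out", "payload": {"deltas": [[[0, 0, 0], [0, 0, 0], -1], [[0, 0, 0], [0, 0, 0], -1]]}}

```text
time: 4.1
ee_pos: [0.4685, -0.1962, 0.2852]
eef_rot: [0.772, 0.636, 0.0, -0.001]
contact_force: [0.3, 0.1, -2.1]
finger_gap: 0.0213
grip_force: 62.9
```

```bash
python3 - <<'E'
from h import *
from cell import r
c,st=snap("wrist");pickle.dump((c,st),open("w2.pkl","wb"));cv2.imwrite("pics/w2.png",c["img"][:,:,::-1])
print(st["time"],st["ee_pos"],st["eef_rot"],st["joints"].round(3),st["contact_force"],st["wrist_torque"])
E
```

```text
4.1 [ 0.46846822 -0.19616305  0.28522607] [ 7.71996495e-01  6.35626378e-01  9.76243534e-05 -7.13635234e-04] [-0.266  0.271  0.696  1.878 -0.199  1.063  0.317] [ 0.27101808  0.0590958  -2.06306152] [ 0.03115549 -0.03783195  0.0249746 ]
```

View pics/w2.png

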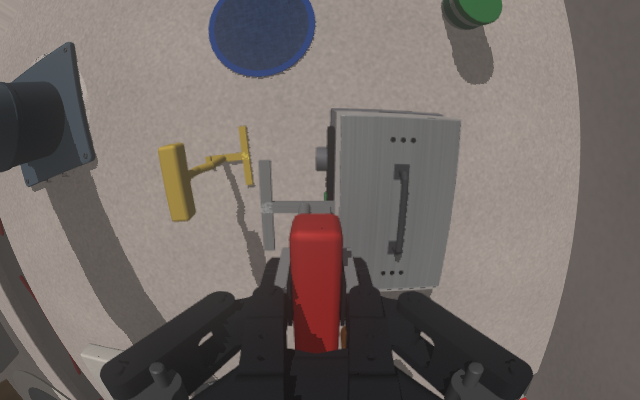

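```bash
cat > meas.py <<'E'
from h import *
def loop(c,st,box,z=.105,th=75):
    v=c["img"].max(2);m=np.zeros(v.shape,bool);x0,x1,y0,y1=box;m[y0:y1,x0:x1]=1;m&=v<th
    b=blobs(m,20)[0];return b,plane(c,b,z,st)
E
python3 - <<'E'
from meas import *
c,st=pickle.load(open("w2.pkl","rb"));im=c["img"]
v=im.max(2)
b,P=loop(c,st,(380,425,150,275));print(b.min(0),b.max(0),rect(P))
# bar middle rows only
for y in range(165,258,8): print(y,np.nonzero(v[y,380:425]<75)[0]+380 if (v[y,380:425]<75).any() else None)
# lid edges: row profile
for y in (150,200,240): print(v[y,325:470:3].tolist())
for x in (370,440): print(x,v[100:130:2,x].tolist(),v[270:300:2,x].tolist())
h,s,_=cv2.split(cv2.cvtColor(im,cv2.COLOR_RGB2HSV))
g=(s<45)&(v>70);g[:150]=0;g[255:]=0;g[:,:255]=0;g[:,278:]=0
zb=st["ee_pos"][2]-.118+.005
for q in blobs(g,100)[:1]:print("heel",q.min(0),q.max(0),rect(plane(c,q,zb,st)))
E
```

```text
[388 164] [409 261] [ 553.  -254.    18.1  118.7  -10.8]
165 [395 396 397 398 399 400 401 402 403 404 405 406 407 408]
173 [395 396 397 398 399 400 401 402 403 404 405 406 407 408]
181 [401 402 403 404 405 406 407 408]
189 [401 402 403 404 405 406 407]
197 [401 402 403 404 405 406 407]
205 [400 401 402 403 404 405 406]
213 [399 400 401 402 403 404 405]
221 [398 399 400 401 402 403 404 405]
229 [398 399 400 401 402 403 404]
237 [397 398 399 400 401 402]
245 [389 390 391 392 393 394 395 396 397 398 399 400 401 402]
253 [388 389 390 391 392 393 394 395 396 397 398 399 400 401]
[103, 53, 53, 69, 140, 132, 111, 111, 113, 112, 109, 110, 112, 111, 112, 111, 108, 107, 107, 111, 108, 108, 108, 108, 108, 109, 107, 110, 109, 108, 106, 106, 105, 106, 107, 108, 107, 108, 107, 107, 106, 107, 106, 107, 107, 157, 160, 157, 158]
[102, 72, 72, 111, 140, 110, 109, 110, 106, 108, 108, 107, 108, 107, 106, 107, 106, 105, 108, 106, 106, 105, 104, 107, 109, 71, 63, 55, 106, 104, 103, 106, 106, 106, 107, 108, 108, 106, 109, 109, 108, 109, 109, 155, 149, 150, 152, 156, 150]
[148, 147, 145, 140, 124, 106, 100, 105, 106, 106, 105, 107, 106, 104, 105, 102, 104, 105, 105, 105, 104, 97, 94, 93, 57, 62, 65, 107, 106, 104, 106, 107, 108, 106, 108, 109, 111, 108, 109, 108, 109, 156, 155, 153, 157, 158, 162, 156, 157]
370 [153, 156, 156, 155, 155, 102, 133, 140, 127, 113, 112, 112, 111, 111, 111] [104, 104, 96, 84, 62, 46, 45, 45, 45, 44, 45, 42, 41, 44, 43]
440 [157, 158, 154, 155, 149, 152, 153, 114, 129, 135, 112, 109, 108, 108, 108] [109, 108, 114, 127, 136, 146, 151, 153, 153, 147, 153, 150, 148, 152, 151]
heel [255 150] [277 254] [ 424.  -193.1   20.9   98.2  -14. ]
```

```bash
python3 - <<'E'
from meas import *
c,st=pickle.load(open("w2.pkl","rb"));v=c["img"].max(2).astype(float)
rows=np.arange(181,240,2);cen=[]
for y in rows:
    w=np.clip(100-v[y,392:415],0,None);w[w<15]=0;cen.append((w*np.arange(392,415)).sum()/w.sum())
P=plane(c,np.c_[cen,rows],.105,st)[:,:2]*1000
k=np.polyfit(P[:,1],P[:,0],1);print("bar angle of x",-np.degrees(np.arctan(k[0])),"x at y=-254,-257:",np.polyval(k,[-254,-257]), np.abs(P[:,0]-np.polyval(k,P[:,1])).max())
d=pickle.load(open("cams0.pkl","rb"))["top"];vt=d["img"].max(2).astype(float)
cols=np.arange(377,399);ct=[]
for x in cols:
    w=np.clip(85-vt[186:208,x],0,None);w[w<8]=0;ct.append((w*np.arange(186,208)).sum()/w.sum())
Q=plane(d,np.c_[cols,ct],.105)[:,:2]*1000;kt=np.polyfit(Q[:,1],Q[:,0],1);print("top",-np.degrees(np.arctan(kt[0])),np.polyval(kt,[-254,-257]))
# lid edges along columns/rows (z .088): right edge and left edge by gradient
def edges(y,x0,x1): 
    g=np.abs(np.diff(v[y,x0:x1]));return x0+g.argmax()+.5
R_=np.array([[edges(y,430,470),y] for y in range(140,260,5)])
A=plane(c,R_,.088,st)[:,:2]*1000;ka=np.polyfit(A[:,1],A[:,0],1);print("lid +x edge ang",-np.degrees(np.arctan(ka[0])),np.polyval(ka,-254))
def ve(x,y0,y1): g=np.abs(np.diff(v[y0:y1,x]));return y0+g.argmax()+.5
T=plane(c,np.array([[x,ve(x,105,125)] for x in range(345,455,5)]),.085,st)[:,:2]*1000
kb=np.polyfit(T[:,0],T[:,1],1);print("boiler +y edge (z.085)",np.degrees(np.arctan(kb[0])),np.polyval(kb,553))
B=plane(c,np.array([[x,ve(x,278,300)] for x in range(400,440,5)]),.085,st)[:,:2]*1000
kc=np.polyfit(B[:,0],B[:,1],1);print("boiler -y edge",np.degrees(np.arctan(kc[0])),np.polyval(kc,553))
# legs
print([ (y,int(v[y,396]),int(v[y,404])) for y in range(158,182,2)],[ (y,int(v[y,392]),int(v[y,398])) for y in range(238,268,2)])
# heel
print(np.int32(v[200,250:290]).tolist(), np.int32(v[150:170,265]).tolist(),np.int32(v[235:260,269]).tolist(),np.int32(v[170,250:290]).tolist())
E
```

```text
bar angle of x -10.4954421767857 x at y=-254,-257: [557.21289095 556.65712066] 0.6592114598203125
top -12.143193959926032 [558.43910644 557.79359621]
lid +x edge ang -11.03541251932355 629.1949426735198
boiler +y edge (z.085) -13.228078538496764 -135.66564394717184
boiler -y edge -14.227830210501727 -373.5823363073002
[(158, 108, 108), (160, 108, 108), (162, 108, 109), (164, 73, 76), (166, 64, 63), (168, 63, 63), (170, 63, 61), (172, 63, 72), (174, 63, 72), (176, 63, 71), (178, 62, 71), (180, 98, 64)] [(238, 108, 60), (240, 93, 60), (242, 61, 61), (244, 60, 61), (246, 60, 61), (248, 51, 61), (250, 58, 61), (252, 61, 51), (254, 90, 57), (256, 106, 69), (258, 106, 70), (260, 106, 70), (262, 107, 92), (264, 106, 109), (266, 105, 109)]
[159, 159, 158, 156, 157, 159, 161, 161, 159, 158, 138, 110, 110, 109, 109, 108, 109, 109, 108, 109, 108, 88, 115, 142, 142, 144, 145, 146, 146, 144, 143, 145, 146, 147, 146, 145, 145, 145, 145, 146] [163, 162, 160, 159, 157, 156, 158, 159, 159, 147, 118, 109, 109, 109, 109, 110, 109, 109, 109, 109] [109, 109, 109, 109, 109, 109, 110, 110, 111, 110, 110, 109, 110, 110, 109, 128, 145, 153, 155, 155, 153, 153, 153, 145, 120] [132, 106, 122, 152, 166, 164, 160, 159, 142, 121, 111, 110, 109, 109, 109, 109, 109, 108, 109, 110, 94, 127, 152, 152, 154, 156, 157, 158, 157, 156, 156, 156, 157, 158, 157, 155, 154, 153, 153, 155]
```

```bash
python3 - <<'E'
from h import *
c,st=pickle.load(open("w2.pkl","rb"))
P=plane(c,[[265.3,159.7],[268.3,250.4],[260.5,200],[271.5,200]],.1722,st)*1000;print(P.round(1))
a,b=P[0,:2],P[1,:2];print(np.linalg.norm(a-b),"yaw",np.degrees(np.arctan2(*(a-b)[::-1]))-90)
m=(a+b)/2;ang=np.radians(-11.1);o=m+45*np.array([np.cos(ang),np.sin(ang)]);print("lifter origin",o,"tcp",st["ee_pos"][:2]*1000)
d=(o-st["ee_pos"][:2]*1000);ux=np.array([np.cos(ang),np.sin(ang)]);uy=np.array([-ux[1],ux[0]]);print("offset in lifter axes",d@ux,d@uy)
ang=np.radians(-11.3);ux=np.array([np.cos(ang),np.sin(ang)]);L=np.array([557,-255.5])
for t in(-45,-30,0):print(t,(L+ux*t).round(1))
E
```

```text
[[ 433.4 -153.8  172.2]
 [ 415.5 -236.7  172.2]
 [ 420.8 -187.6  172.2]
 [ 430.4 -189.5  172.2]]
84.83008361195893 yaw -12.16482628550689
lifter origin [ 468.58728472 -203.91014316] tcp [ 468.46822176 -196.16304702]
offset in lifter axes 1.6083217903584586 -7.579246373074168
-45 [ 512.9 -246.7]
-30 [ 527.6 -249.6]
0 [ 557.  -255.5]
```

Emit:
{"api": "carry_out", "payload": {"deltas": [[[20, -20, 0], [0, 0, -0.004], -1], [[44, -43, -10], [0, 0, -0.004], -1], [[44, -43, -40], [0, 0, -0.004], -1], [[44, -43, -60], [0, 0, -0.004], -1], [[44, -43, -65], [0, 0, -0.004], -1], [[44, -43, -65], [0, 0, -0.004], -1], [[44, -43, -65], [0, 0, -0.004], -1]]}}

```text
time: 4.85
ee_pos: [0.5131, -0.241, 0.2218]
eef_rot: [0.774, 0.633, 0.001, 0.001]
contact_force: [-0.1, -0.6, -1.9]
finger_gap: 0.021
grip_force: 62.9
```

```bash
python3 - <<'E'
from h import *
c,st=snap("wrist");pickle.dump((c,st),open("w3.pkl","wb"))
print(st["time"],st["ee_pos"],st["eef_rot"],st["joints"].round(3),st["contact_force"],st["wrist_torque"])
big=cv2.resize(c["img"][60:330,230:480],(750,600)[:2] if 0 else (550,594),interpolation=2);cv2.imwrite("pics/w3.png",big[:,:,::-1])
c,s=snap("scene");cv2.imwrite("pics/s3.png",c["img"][:,:,::-1])
E
```

```text
4.85 [ 0.51313932 -0.24098879  0.22175822] [7.73874980e-01 6.33337812e-01 5.42653396e-04 6.61194094e-04] [-0.128  0.467  0.653  1.803 -0.336  0.982  0.463] [-0.1166257  -0.56446895 -1.89429885] [ 0.02356878 -0.06472734 -0.01931026]
```

View pics/w3.png

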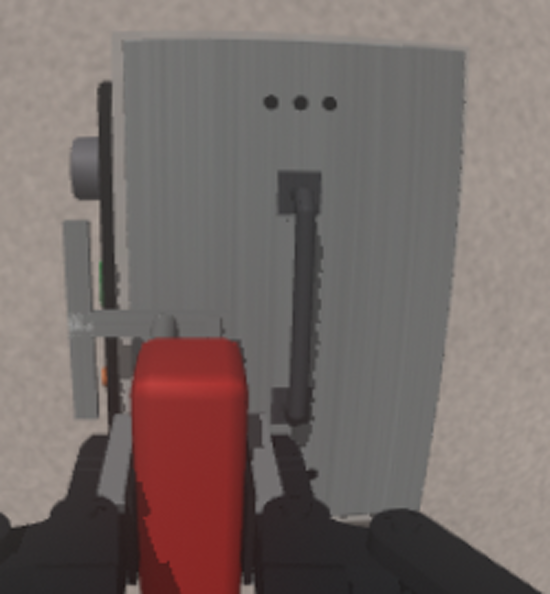

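```bash
python3 - <<'E'
from meas import *
c,st=pickle.load(open("w3.pkl","rb"));v=c["img"].max(2).astype(float)
print(np.int32(v[202:218,322]).tolist(),np.int32(v[206,320:345]).tolist(),np.int32(v[206,358:378]).tolist())
rows=np.arange(160,235,3);cen=[]
for y in rows:
    w=np.clip(85-v[y,355:376],0,None);w[w<10]=0;cen.append((w*np.arange(355,376)).sum()/w.sum())
P=plane(c,np.c_[cen,rows],.105,st)[:,:2]*1000;k=np.polyfit(P[:,1],P[:,0],1);ang=-np.arctan(k[0])
print("bar ang",np.degrees(ang),"x@-255.5",np.polyval(k,-255.5))
print("foot rows",np.int32(v[130:165,360]).tolist(),np.int32(v[225:262,356]).tolist())
x=plane(c,[[369,137],[359,137.5],[356,237],[356,252]],.088,st)*1000;print(x.round(1))
t=plane(c,[[322,201.5],[322,213]],.1087,st)*1000;print("tongue edges",t.round(1))
E
```

```text
[105, 107, 107, 107, 105, 105, 105, 105, 105, 106, 107, 117, 128, 134, 134, 135] [106, 106, 105, 106, 107, 107, 107, 107, 107, 104, 82, 100, 106, 106, 105, 104, 105, 106, 108, 110, 108, 108, 107, 106, 106] [108, 109, 109, 109, 100, 56, 61, 62, 64, 63, 61, 59, 55, 62, 70, 76, 80, 83, 106, 108]
bar ang -10.399602280373001 x@-255.5 557.6191933299601
foot rows [109, 109, 109, 109, 109, 109, 109, 90, 71, 62, 63, 62, 63, 63, 63, 62, 62, 63, 63, 63, 62, 62, 62, 62, 62, 62, 62, 80, 100, 98, 89, 109, 109, 109, 109] [109, 108, 108, 108, 108, 108, 108, 109, 108, 108, 109, 74, 63, 63, 63, 63, 63, 62, 63, 63, 63, 62, 63, 62, 62, 62, 63, 72, 109, 108, 109, 101, 81, 49, 49, 49, 49]
[[ 570.5 -199.6   88. ]
 [ 561.4 -198.5   88. ]
 [ 543.1 -293.8   88. ]
 [ 540.7 -310.3   88. ]]
tongue edges [[ 518.2 -244.3  108.7]
 [ 516.2 -254.8  108.7]]
```

Emit:
{"api": "carry_out", "payload": {"deltas": [[[0, 0, -8], [0, 0, 0], -1], [[0, 0, -12], [0, 0, 0], -1], [[0, 0, -14], [0, 0, 0], -1], [[0, 0, -14], [0, 0, 0], -1], [[0, 0, -14], [0, 0, 0], -1]]}}

```text
time: 5.45
ee_pos: [0.5124, -0.2413, 0.2066]
eef_rot: [0.774, 0.633, -0.0, 0.0]
contact_force: [-0.4, -0.3, -2.3]
finger_gap: 0.0211
grip_force: 62.9
```

Emit:
{"api": "carry_out", "payload": {"deltas": [[[0, 0, -0.7], [0, 0, 0], -1], [[0, 0, -0.7], [0, 0, 0], -1]]}}

```text
time: 5.65
ee_pos: [0.5125, -0.2413, 0.2061]
eef_rot: [0.774, 0.633, 0.0, 0.0]
contact_force: [-0.4, -0.1, -1.1]
finger_gap: 0.0212
grip_force: 63.1
```

Emit:
{"api": "carry_out", "payload": {"deltas": [[[0, 0, 0.9], [0, 0, 0], -1], [[8, -1, 0.9], [0, 0, 0], -1], [[16, -2, 0.9], [0, 0, 0], -1], [[24, -3, 0.9], [0, 0, 0], -1], [[31, -4.5, 0.9], [0, 0, 0], -1], [[35.5, -5, 0.9], [0, 0, 0], -1], [[39.5, -5.8, 0.9], [0, 0, 0], -1], [[39.5, -5.8, 0.9], [0, 0, 0], -1], [[39.5, -5.8, 0.9], [0, 0, 0], -1]]}}

```text
time: 6.55
ee_pos: [0.5517, -0.2471, 0.2067]
eef_rot: [0.774, 0.633, -0.0, -0.0]
contact_force: [-0.8, 0.2, -2.5]
finger_gap: 0.0212
grip_force: 62.9
```

Emit:
{"api": "carry_out", "payload": {"deltas": [[[2, -0.4, 0], [0, 0, 0], -1], [[2, -0.4, 0], [0, 0, 0], -1], [[2, -0.4, 0], [0, 0, 0], -1]]}}

```text
time: 6.85
ee_pos: [0.5538, -0.2474, 0.2069]
eef_rot: [0.774, 0.633, 0.0, -0.0]
contact_force: [-0.8, -0.3, -2.2]
finger_gap: 0.0212
grip_force: 63.1
```

```bash
python3 - <<'E'
from h import *
c,st=snap("wrist");pickle.dump((c,st),open("w4.pkl","wb"))
print(st["time"],st["ee_pos"],st["eef_rot"],st["joints"].round(3),st["contact_force"],st["wrist_torque"])
big=cv2.resize(c["img"][60:330,230:480],(550,594),interpolation=2);cv2.imwrite("pics/w4.png",big[:,:,::-1])
E
```

```text
6.85 [ 0.55381819 -0.24742012  0.20685045] [ 7.74173224e-01  6.32973790e-01  2.24544522e-06 -1.51050428e-05] [-0.097  0.555  0.627  1.71  -0.376  1.     0.465] [-0.75133168 -0.28592183 -2.17748847] [ 0.02423007 -0.01536723 -0.00976721]
```

View pics/w4.png

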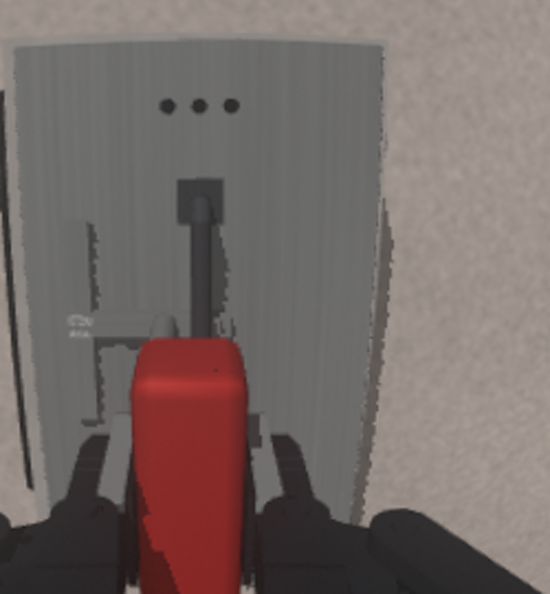

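Emit:
{"api": "carry_out", "payload": {"deltas": [[[1.5, -0.3, 0], [0, 0, 0], -1], [[1.5, -0.3, 0], [0, 0, 0], -1], [[1.5, -0.3, 2], [0, 0, 0], -1], [[1.5, -0.3, 4.5], [0, 0, 0], -1], [[1.5, -0.3, 4.5], [0, 0, 0], -1], [[1.5, -0.3, 4.5], [0, 0, 0], -1]]}}

```text
time: 7.5
ee_pos: [0.5555, -0.2478, 0.2115]
eef_rot: [0.774, 0.633, 0.0, 0.0]
contact_force: [-0.6, -0.8, -2.2]
finger_gap: 0.0211
grip_force: 63.1
```

Emit:
{"api": "carry_out", "payload": {"deltas": [[[0, 0, 1], [0, 0, 0], -1], [[0, 0, 2], [0, 0, 0], -1], [[0, 0, 2.5], [0, 0, 0], -1], [[0, 0, 2.5], [0, 0, 0], -1]]}}

```text
time: 7.9
ee_pos: [0.5554, -0.2477, 0.2139]
eef_rot: [0.774, 0.633, 0.0, 0.0]
contact_force: [0.0, -0.9, -2.8]
finger_gap: 0.0212
grip_force: 63.1
```

Emit:
{"api": "carry_out", "payload": {"deltas": [[[0, 0, 0.5], [0, 0, 0], -1], [[0, 0, 1], [0, 0, 0], -1], [[0, 0, 1], [0, 0, 0], -1], [[0, 0, 1], [0, 0, 0], -1]]}}

```text
time: 8.3
ee_pos: [0.555, -0.2475, 0.2142]
eef_rot: [0.774, 0.633, -0.0, -0.0]
contact_force: [0.2, -0.5, -8.2]
finger_gap: 0.0214
grip_force: 62.2
```

```bash
cat > rd.py <<'E'
from h import *
from cell import eyes,r
import sys
F=[];T=[]
for i in range(int(sys.argv[2]) if len(sys.argv)>2 else 6):
    s=r.observe();F.append(s["contact_force"]);T.append(s["wrist_torque"]);c=eyes.camera("wrist")
pickle.dump((c,s),open(sys.argv[1]+".pkl","wb"))
ang=np.radians(-11.3);ux=np.array([np.cos(ang),np.sin(ang),0]);uy=np.array([-ux[1],ux[0],0])
F=np.array(F);T=np.array(T)
print("t",s["time"],"z",s["ee_pos"].round(4),"F",F.mean(0).round(2),F.std(0).round(2),"T lifter x,y",(T@ux).mean().round(3),(T@uy).mean().round(3),T.std(0).round(3))
v=c["img"].max(2).astype(float);rows=np.arange(150,200,2)
E
python3 rd.py q1
```

```text
t 8.55 z [ 0.5549 -0.2475  0.2144] F [ 0.08 -0.48 -8.66] [0.45 0.24 0.62] T lifter x,y -0.042 -0.074 [0.047 0.094 0.026]
```

Emit:
{"api": "carry_out", "payload": {"deltas": [[[0, 0, 0.5], [0, 0, 0], -1], [[0, 0, 1], [0, 0, 0], -1], [[0, 0, 1.2], [0, 0, 0], -1], [[0, 0, 1.2], [0, 0, 0], -1]]}}

```text
time: 9.0
ee_pos: [0.5554, -0.2477, 0.216]
eef_rot: [0.774, 0.633, -0.0, -0.0]
contact_force: [-0.5, -0.3, -8.5]
finger_gap: 0.0212
grip_force: 62.1
```

```bash
python3 rd.py q2
```

```text
t 9.25 z [ 0.5554 -0.2477  0.216 ] F [-0.25 -0.27 -8.71] [0.38 0.53 0.49] T lifter x,y -0.042 0.088 [0.036 0.014 0.034]
```

```bash
cat > tilt.py <<'E'
from h import *
import sys
# heights of lid corner/edge features: width of lid (142mm) at a given row, from the two long edges
def width(f):
    c,st=pickle.load(open(f+".pkl","rb"));v=cv2.GaussianBlur(c["img"],(0,0),1).max(2).astype(float)
    return c,st,v
c0,s0,v0=width("w4");c1,s1,v1=width(sys.argv[1])
g0=c0["img"].mean(2).astype(np.uint8);g1=c1["img"].mean(2).astype(np.uint8)
m=np.zeros_like(g0);m[75:205,235:410]=255;m[155:,255:345]=0
p=cv2.goodFeaturesToTrack(g0,60,.02,6,mask=m)
q,ok,e=cv2.calcOpticalFlowPyrLK(g0,g1,p,None,winSize=(15,15));b,ok2,_=cv2.calcOpticalFlowPyrLK(g1,g0,q,None,winSize=(15,15))
good=(ok[:,0]==1)&(np.linalg.norm(b-p,axis=2)[:,0]<.3)
p=p[good][:,0];q=q[good][:,0]
P=plane(c0,p,.088,s0)
ang=np.radians(-11.3);ux=np.array([np.cos(ang),np.sin(ang)]);L=np.array([.557,-.2555])
a=(P[:,:2]-L)@ux;y=(P[:,:2]-L)@[-ux[1],ux[0]]
k=(np.abs(a)<.074)&(y<.115);P,p,q,a,y=P[k],p[k],q[k],a[k],y[k]
# observed - static prediction, fit small rigid motion t(3), rot(3) linear
from scipy.optimize import least_squares
C=np.array([*L,.088])
def f(x): return (project(c1,(P-C)@R.from_rotvec(x[:3]).as_matrix().T+C+x[3:],s1)-q).ravel()
r_=least_squares(f,np.zeros(6),loss="soft_l1",x_scale=[.01]*3+[.001]*3)
U=np.c_[ux,[-ux[1],ux[0]]]
J=np.linalg.inv(r_.jac.T@r_.jac)**.5 if 0 else np.sqrt(np.diag(np.linalg.inv(r_.jac.T@r_.jac)))*.3
print(len(p),"tilt about lid x,y,z deg",np.degrees([*(r_.x[:2]@U),r_.x[2]]).round(2),"shift mm",(r_.x[3:]*1000).round(2),"sig",np.degrees(J[:3]).round(2),(J[3:]*1000).round(2),"res",np.abs(r_.fun).mean().round(2))
print("centre rise if far end pivots; +end rise",((r_.x[5]+.111*np.sin(r_.x[:2]@ux))*1000).round(2),"-end",((r_.x[5]-.111*np.sin(r_.x[:2]@ux))*1000).round(2))
E
python3 tilt.py q1; python3 tilt.py q2
```

```text
28 tilt about lid x,y,z deg [-0.67 -1.35  0.27] shift mm [-0.39  0.29  1.26] sig [0.4  0.32 0.05] [0.09 0.07 0.53] res 0.49
centre rise if far end pivots; +end rise -0.03 -end 2.56
20 tilt about lid x,y,z deg [ 0.92 -0.3   0.14] shift mm [0.26 0.05 1.61] sig [0.43 0.41 0.06] [0.1  0.07 0.68] res 0.25
centre rise if far end pivots; +end rise 3.4 -end -0.18
```

```bash
cat > sc.py <<'E'
from h import *
from cell import eyes
import sys
d=pickle.load(open("cams0.pkl","rb"))["scene"]
ims=[eyes.camera("scene")["img"].mean(2) for _ in range(3)];g1=np.mean(ims,0).astype(np.float32);g0=d["img"].mean(2).astype(np.float32)
cv2.imwrite("pics/%s.png"%sys.argv[1],cv2.resize(np.vstack([g0[195:270,195:305],g1[195:270,195:305]]),None,fx=4,fy=4,interpolation=2)[:600])
ang=np.radians(-11.3);ux=np.array([np.cos(ang),np.sin(ang),0]);uy=np.array([-ux[1],ux[0],0]);L=np.array([.557,-.2555,.088])
for nm,X,Y in(("+x edge",71,None),):
    for Y in range(-105,106,15):
        p=project(d,L+ux*.071+uy*Y/1000)[0];pu=project(d,L+ux*.071+uy*Y/1000+[0,0,.004])[0]
        x,y=np.round(p).astype(int);a=g0[y-7:y+8,x-3:x+4].mean(1);b=g1[y-7:y+8,x-3:x+4].mean(1)
        # subpixel shift via minimising SSD
        sh=np.arange(-3,3.01,.1);t=np.arange(15)
        e=[((np.interp(t[4:11]+s,t,b)-a[4:11])**2).mean() for s in sh];k=int(np.argmin(e))
        print(Y,x,y,"shift px %.1f"%sh[k],"ssd %.1f"%e[k],"4mm= %.2f"%(pu-p)[1])
E
python3 sc.py s4
```

```text
-105 212 244 shift px 0.2 ssd 0.5 4mm= -0.70
-90 217 244 shift px 0.1 ssd 0.7 4mm= -0.70
-75 222 244 shift px -0.2 ssd 1.1 4mm= -0.70
-60 227 243 shift px 0.1 ssd 0.5 4mm= -0.70
-45 232 243 shift px 0.1 ssd 2.3 4mm= -0.70
-30 237 243 shift px 0.0 ssd 1.7 4mm= -0.70
-15 242 242 shift px -0.1 ssd 1.0 4mm= -0.70
0 247 242 shift px -0.7 ssd 8.3 4mm= -0.70
15 251 242 shift px -0.2 ssd 2.5 4mm= -0.70
30 256 241 shift px -0.8 ssd 2.3 4mm= -0.70
45 261 241 shift px -1.1 ssd 15.6 4mm= -0.70
60 266 241 shift px 0.0 ssd 1.4 4mm= -0.70
75 271 240 shift px -1.7 ssd 8.0 4mm= -0.70
90 276 240 shift px -0.8 ssd 18.3 4mm= -0.70
105 281 240 shift px 0.1 ssd 1.5 4mm= -0.70[ WARN:0@1.291] global loadsave.cpp:1063 imwrite_ Unsupported depth image for selected encoder is fallbacked to CV_8U.
```

Emit:
{"api": "carry_out", "payload": {"deltas": [[[0, 0, -1.5], [0, 0, 0], -1], [[0, 0, -3], [0, 0, 0], -1], [[0, 0, -5], [0, 0, 0], -1], [[-1, -5, -5], [0, 0, 0], -1], [[-2.2, -11, -5], [0, 0, 0], -1], [[-3.3, -17, -5], [0, 0, 0], -1], [[-4.2, -21, -5], [0, 0, 0], -1], [[-4.2, -21, -5], [0, 0, 0], -1], [[-4.2, -21, -3], [0, 0, 0], -1], [[-4.2, -21, -2.5], [0, 0, 0], -1]]}}

```text
time: 10.45
ee_pos: [0.5514, -0.2685, 0.2137]
eef_rot: [0.774, 0.633, 0.0, 0.0]
contact_force: [0.8, -0.1, -1.1]
finger_gap: 0.021
grip_force: 63.1
```

```bash
python3 rd.py q3 3
```

```text
t 10.55 z [ 0.5514 -0.2684  0.2137] F [-0.28 -0.01 -1.52] [0.78 0.28 0.32] T lifter x,y 0.021 -0.051 [0.025 0.025 0.043]
```

Emit:
{"api": "carry_out", "payload": {"deltas": [[[0, 0, 0.5], [0, 0, 0], -1], [[0, 0, 1], [0, 0, 0], -1], [[0, 0, 1.5], [0, 0, 0], -1], [[0, 0, 2.5], [0, 0, 0], -1], [[0, 0, 3], [0, 0, 0], -1], [[0, 0, 3], [0, 0, 0], -1]]}}

```text
time: 11.2
ee_pos: [0.5506, -0.2684, 0.2159]
eef_rot: [0.774, 0.633, -0.0, -0.001]
contact_force: [-0.5, -0.4, -10.0]
finger_gap: 0.021
grip_force: 61.9
```

```bash
python3 rd.py q4 4; python3 tilt.py q4;python3 sc.py s5
```

```text
t 11.35 z [ 0.5509 -0.2686  0.2162] F [ -0.11  -0.04 -10.35] [0.34 0.23 0.51] T lifter x,y 0.103 -0.006 [0.013 0.019 0.012]
20 tilt about lid x,y,z deg [-1.57 -2.83 -1.08] shift mm [-2.03  0.63  6.07] sig [0.69 0.54 0.1 ] [0.19 0.12 1.03] res 1.28
centre rise if far end pivots; +end rise 3.02 -end 9.11
-105 212 244 shift px -0.4 ssd 3.0 4mm= -0.70
-90 217 244 shift px 0.1 ssd 1.2 4mm= -0.70
-75 222 244 shift px -0.4 ssd 3.5 4mm= -0.70
-60 227 243 shift px 0.1 ssd 0.3 4mm= -0.70
-45 232 243 shift px -0.2 ssd 7.2 4mm= -0.70
-30 237 243 shift px -0.1 ssd 2.2 4mm= -0.70
-15 242 242 shift px -0.6 ssd 1.8 4mm= -0.70
0 247 242 shift px -1.3 ssd 7.2 4mm= -0.70
15 251 242 shift px -0.4 ssd 2.9 4mm= -0.70
30 256 241 shift px -1.2 ssd 2.3 4mm= -0.70
45 261 241 shift px -1.6 ssd 10.4 4mm= -0.70
60 266 241 shift px -0.4 ssd 8.5 4mm= -0.70
75 271 240 shift px -2.1 ssd 2.7 4mm= -0.70
90 276 240 shift px -2.3 ssd 18.2 4mm= -0.70
105 281 240 shift px 0.4 ssd 2.8 4mm= -0.70[ WARN:0@1.309] global loadsave.cpp:1063 imwrite_ Unsupported depth image for selected encoder is fallbacked to CV_8U.
```

Emit:
{"api": "carry_out", "payload": {"deltas": [[[0, 0, -1.5], [0, 0, 0], -1], [[0, 0, -3], [0, 0, 0], -1], [[0, 0, -5], [0, 0, 0], -1], [[-0.7, -3.4, -5], [0, 0, 0], -1], [[-0.7, -3.4, -5], [0, 0, 0], -1], [[-0.7, -3.4, -3], [0, 0, 0], -1], [[-0.7, -3.4, -1.5], [0, 0, 0], -1], [[-0.7, -3.4, 0], [0, 0, 0], -1], [[-0.7, -3.4, 1], [0, 0, 0], -1], [[-0.7, -3.4, 1], [0, 0, 0], -1]]}}

```text
time: 12.55
ee_pos: [0.5502, -0.2718, 0.2171]
eef_rot: [0.774, 0.633, -0.0, -0.0]
contact_force: [0.5, 0.6, -10.5]
finger_gap: 0.0215
grip_force: 62.0
```

```bash
python3 rd.py q5 6; python3 - <<'E'
from h import *
c,s=snap("scene");pickle.dump(c,open("s6.pkl","wb"))
w=pickle.load(open("q5.pkl","rb"))[0]["img"][50:320,220:450]
a=cv2.resize(c["img"][190:270,195:305],(400,291),interpolation=2);b=cv2.resize(w,(400,470),interpolation=2)
d=pickle.load(open("cams0.pkl","rb"))["scene"]["img"];a0=cv2.resize(d[190:270,195:305],(400,291),interpolation=2)
cv2.imwrite("pics/m6.png",np.hstack([np.vstack([a0,a]),cv2.copyMakeBorder(b,0,112,0,0,0)])[:,:,::-1])
E
```

```text
t 12.8 z [ 0.5504 -0.272   0.2173] F [  0.04   0.23 -10.37] [0.56 0.46 0.38] T lifter x,y 0.057 0.004 [0.044 0.031 0.028]
```

View pics/m6.png

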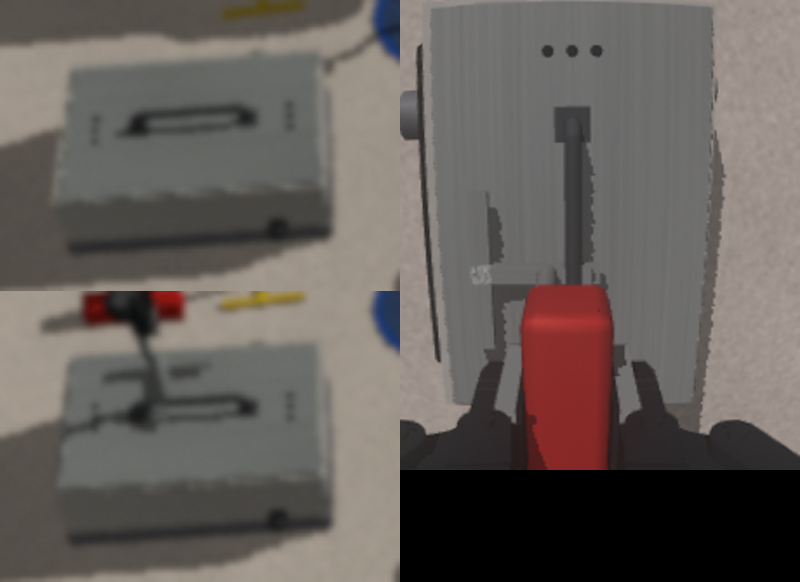

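Emit:
{"api": "carry_out", "payload": {"deltas": [[[0, 0, 2], [0, 0, 0], -1], [[0, 0, 4], [0, 0, 0], -1], [[0, 0, 7], [0, 0, 0], -1], [[0, 0, 10], [0, 0, 0], -1], [[0, 0, 10], [0, 0, 0], -1], [[0, 0, 10], [0, 0, 0], -1]]}}

```text
time: 13.5
ee_pos: [0.5506, -0.2722, 0.2277]
eef_rot: [0.774, 0.633, 0.0, 0.0]
contact_force: [-0.6, -0.2, -10.6]
finger_gap: 0.0209
grip_force: 61.8
```

```bash
python3 rd.py q6 6; python3 - <<'E'
from h import *
c,st=pickle.load(open("q6.pkl","rb"));v=cv2.GaussianBlur(c["img"],(0,0),.7).max(2).astype(float)
z=st["ee_pos"][2]-.126;ang=np.radians(-11.3);ux=np.array([np.cos(ang),np.sin(ang),0]);uy=np.array([-ux[1],ux[0],0])
C=st["ee_pos"].copy();C[2]=z;C=C-uy*.0076+uy*.0245   # lid centre guess
for Y in range(-90,111,15):
    out=[]
    for sx in(-1,1):
        # sample along ux near the edge
        t=np.arange(sx*.071-.010,sx*.071+.0101,.0005);p=project(c,C+uy*Y/1000+ux*t[:,None],st).astype(np.float32)
        pr=cv2.remap(v.astype(np.float32),p[:,0:1],p[:,1:2],cv2.INTER_LINEAR)[:,0];g=np.diff(pr);i=np.argsort(-np.abs(g))[:1];out+=[(t[i[0]]*1000+.25).round(1),g[i[0]].round(0)]
    print(Y,out,"width",round(out[2]-out[0],1))
t=np.arange(.095,.130,.0005)
for X in(-50,-20,40):
    p=project(c,C+ux*X/1000+uy*t[:,None],st).astype(np.float32);pr=cv2.remap(v.astype(np.float32),p[:,0:1],p[:,1:2],cv2.INTER_LINEAR)[:,0];g=np.diff(pr);print(X,[(t[i]*1000,round(float(g[i]))) for i in np.argsort(-abs(g))[:4]])
E
python3 sc.py s7 2>/dev/null
```

```text
t 13.75 z [ 0.5504 -0.2721  0.2274] F [ -0.15   0.22 -10.34] [0.28 0.56 0.29] T lifter x,y 0.082 0.005 [0.021 0.025 0.016]
-90 [np.float64(-67.7), np.float32(-7.0), np.float64(80.8), np.float32(10.0)] width 148.5
-75 [np.float64(-72.7), np.float32(-17.0), np.float64(80.8), np.float32(10.0)] width 153.5
-60 [np.float64(-73.2), np.float32(-26.0), np.float64(80.8), np.float32(14.0)] width 154.0
-45 [np.float64(-72.7), np.float32(-22.0), np.float64(80.3), np.float32(13.0)] width 153.0
-30 [np.float64(-73.2), np.float32(-21.0), np.float64(80.8), np.float32(11.0)] width 154.0
-15 [np.float64(-73.2), np.float32(-25.0), np.float64(80.3), np.float32(12.0)] width 153.5
0 [np.float64(-73.2), np.float32(-22.0), np.float64(79.8), np.float32(12.0)] width 153.0
15 [np.float64(-72.7), np.float32(-22.0), np.float64(79.3), np.float32(13.0)] width 152.0
30 [np.float64(-72.7), np.float32(-20.0), np.float64(78.3), np.float32(15.0)] width 151.0
45 [np.float64(-69.7), np.float32(17.0), np.float64(73.8), np.float32(13.0)] width 143.5
60 [np.float64(-69.7), np.float32(20.0), np.float64(72.8), np.float32(10.0
[... 718 characters left out ...]
(110.00000000000001), 8)]
-105 212 244 shift px -3.0 ssd 5.2 4mm= -0.70
-90 217 244 shift px -3.0 ssd 6.9 4mm= -0.70
-75 222 244 shift px -2.7 ssd 11.1 4mm= -0.70
-60 227 243 shift px -1.9 ssd 4.0 4mm= -0.70
-45 232 243 shift px -3.0 ssd 6.6 4mm= -0.70
-30 237 243 shift px -2.6 ssd 14.8 4mm= -0.70
-15 242 242 shift px -2.2 ssd 4.6 4mm= -0.70
0 247 242 shift px -3.0 ssd 11.3 4mm= -0.70
15 251 242 shift px -2.5 ssd 15.8 4mm= -0.70
30 256 241 shift px -2.4 ssd 5.6 4mm= -0.70
45 261 241 shift px -3.0 ssd 13.0 4mm= -0.70
60 266 241 shift px -2.5 ssd 13.1 4mm= -0.70
75 271 240 shift px -2.8 ssd 8.1 4mm= -0.70
90 276 240 shift px -1.8 ssd 20.3 4mm= -0.70
105 281 240 shift px 1.4 ssd 81.6 4mm= -0.70
```

Emit:
{"api": "carry_out", "payload": {"deltas": [[[0, 0, 3], [0, 0, 0], -1], [[0, 0, 8], [0, 0, 0], -1], [[0, 0, 15], [0, 0, 0], -1], [[0, 0, 23], [0, 0, 0], -1], [[0, 0, 32], [0, 0, 0], -1], [[0, 0, 41], [0, 0, 0], -1], [[0, 0, 49], [0, 0, 0], -1], [[0, 0, 55], [0, 0, 0], -1], [[0, 0, 59], [0, 0, 0], -1], [[0, 0, 60], [0, 0, 0], -1]]}}

```text
time: 14.95
ee_pos: [0.5506, -0.2723, 0.288]
eef_rot: [0.774, 0.633, 0.0, 0.0]
contact_force: [-0.1, 0.2, -11.6]
finger_gap: 0.0212
grip_force: 61.8
```

```bash
cat > lidm.py <<'E'
from h import *
import sys
c,st=pickle.load(open(sys.argv[1]+".pkl","rb"));v=cv2.GaussianBlur(c["img"],(0,0),.7).max(2).astype(np.float32)
q=R.from_quat(st["eef_rot"]).as_matrix();ty=q[:,1];ang=np.arctan2(ty[1],ty[0]);print("tool yaw",np.degrees(ang).round(2),"tcp",st["ee_pos"].round(4))
z=st["ee_pos"][2]-.126;ux=np.array([np.cos(ang),np.sin(ang),0]);uy=np.array([-ux[1],ux[0],0])
C=st["ee_pos"].copy();C[2]=z;C=C+ux*.0015+uy*.0164
E={-1:[],1:[]}
for Y in range(-75,106,12):
    o=[]
    for sx in(-1,1):
        t=np.arange(sx*.071-.009,sx*.071+.0091,.0005);p=project(c,C+uy*Y/1000+ux*t[:,None],st).astype(np.float32)
        pr=cv2.remap(v,p[:,0:1],p[:,1:2],cv2.INTER_LINEAR)[:,0];g=np.diff(pr);i=np.abs(g).argmax();o.append(t[i]*1000+.25);E[sx].append((Y,o[-1]))
    print(Y,np.round(o,1),"w",round(o[1]-o[0],1))
for sx in E:
    a=np.array(E[sx]);k=np.polyfit(*a.T,1)
    for _ in range(4):
        m=np.abs(a[:,1]-np.polyval(k,a[:,0]))<1.2
        k=np.polyfit(a[m,0],a[m,1],1) if m.sum()>4 else np.polyfit(*a.T,1)
    print(sx,"yaw rel tool",-np.degrees(np.arctan(k[0])).round(2),"x",k[1].round(2),m.sum())
t=np.arange(.095,.130,.0005)
for X in(-50,-20,40):
    p=project(c,C+ux*X/1000+uy*t[:,None],st).astype(np.float32);pr=cv2.remap(v,p[:,0:1],p[:,1:2],cv2.INTER_LINEAR)[:,0];g=np.diff(pr);print(X,"+end",(t[np.abs(g).argmax()]*1000).round(1))
E
python3 rd.py q7 4;python3 lidm.py q7
```

```text
t 15.1 z [ 0.5503 -0.272   0.2872] F [  0.29  -0.07 -10.61] [0.28 0.27 0.56] T lifter x,y 0.074 -0.012 [0.029 0.042 0.031]
tool yaw -11.46 tcp [ 0.5503 -0.272   0.2872]
-75 [-70.2  71.3] w 141.5
-63 [-68.7  72.3] w 141.0
-51 [-68.7  71.3] w 140.0
-39 [-69.7  79.8] w 149.5
-27 [-69.7  71.3] w 141.0
-15 [-69.7  72.3] w 142.0
-3 [-69.2  72.3] w 141.5
9 [-69.2  71.8] w 141.0
21 [-69.7  71.3] w 141.0
33 [-69.2  70.8] w 140.0
45 [-69.2  71.3] w 140.5
57 [-71.2  70.8] w 142.0
69 [-69.7  71.3] w 141.0
81 [-69.2  70.8] w 140.0
93 [-69.2  70.8] w 140.0
105 [-69.7  70.8] w 140.5
-1 yaw rel tool 0.0 x -69.45 15
1 yaw rel tool 0.35 x 71.43 15
-50 +end 110.5
-20 +end 111.5
40 +end 111.0
```

Emit:
{"api": "carry_out", "payload": {"deltas": [[[0, 4, 0], [0, 0, 0], -1], [[0.5, 12, 0], [0, 0, -0.001], -1], [[1, 24, 0], [0, 0, -0.002], -1], [[2, 40, 0], [0, 0, -0.003], -1], [[3, 60, 0], [0, 0, -0.004], -1], [[4, 84, 0], [0, 0, -0.006], -1], [[5, 108, 0], [0, 0, -0.008], -1], [[6, 132, 0], [0, 0, -0.01], -1], [[7, 156, 0], [0, 0, -0.011], -1], [[8, 180, 0], [0, 0, -0.012], -1]]}}

```text
time: 16.15
ee_pos: [0.5583, -0.0897, 0.2876]
eef_rot: [0.778, 0.629, 0.0, -0.0]
contact_force: [0.7, 0.3, -10.7]
finger_gap: 0.021
grip_force: 61.8
```

Emit:
{"api": "carry_out", "payload": {"deltas": [[[1, 24, 0], [0, 0, -0.001], -1], [[2, 48, 0], [0, 0, -0.002], -1], [[3, 72, 0], [0, 0, -0.003], -1], [[4, 96, 0], [0, 0, -0.004], -1], [[5, 120, 0], [0, 0, -0.006], -1], [[6, 144, 0], [0, 0, -0.008], -1], [[7, 168, 0], [0, 0, -0.01], -1], [[8, 192, 0], [0, 0, -0.012], -1], [[9, 216, 0], [0, 0, -0.012], -1], [[10, 240, 0], [0, 0, -0.012], -1]]}}

```text
time: 17.15
ee_pos: [0.5678, 0.1501, 0.2876]
eef_rot: [0.781, 0.624, 0.0, -0.0]
contact_force: [-0.1, 0.6, -10.1]
finger_gap: 0.0212
grip_force: 61.8
```

Emit:
{"api": "carry_out", "payload": {"deltas": [[[1, 22, 0], [0, 0, 0], -1], [[2, 41, 0], [0, 0, 0], -1], [[3, 58, 0], [0, 0, 0], -1], [[4, 72, 0], [0, 0, 0], -1], [[5, 83, 0], [0, 0, 0], -1], [[5, 91, 0], [0, 0, 0], -1], [[5, 96, 0], [0, 0, 0], -1], [[5, 99, 0], [0, 0, 0], -1], [[5, 100, 0], [0, 0, 0], -1], [[5, 100, 0], [0, 0, 0], -1]]}}

```text
time: 18.15
ee_pos: [0.5736, 0.2473, 0.2875]
eef_rot: [0.782, 0.623, -0.0, 0.0]
contact_force: [-0.2, -0.1, -10.3]
finger_gap: 0.0208
grip_force: 61.9
```

```bash
python3 rd.py q8 3;python3 lidm.py q8; cat > tray.py <<'E'
from h import *
d=pickle.load(open("cams0.pkl","rb"))
def fit(c,st,cx,cy,yaw,z=.016):
    v=cv2.GaussianBlur(c["img"],(0,0),.6).max(2).astype(np.float32);a=np.radians(yaw)
    ux=np.array([np.cos(a),np.sin(a),0]);uy=np.array([-ux[1],ux[0],0]);C=np.array([cx,cy,z])
    res={}
    for nm,u,w,h,L in(("+x",ux,uy,.09,.12),("-x",-ux,uy,.09,.12),("+y",uy,ux,.13,.08),("-y",-uy,ux,.13,.08)):
        pts=[]
        for s in np.linspace(-L,L,41):
            t=np.arange(h-.014,h+.0141,.0005);p=project(c,C+w*s+u*t[:,None],st).astype(np.float32)
            if p.min()<2 or p[:,0].max()>637 or p[:,1].max()>397: continue
            pr=cv2.remap(v,p[:,0:1],p[:,1:2],cv2.INTER_LINEAR)[:,0];g=np.diff(pr)
            if g.max()<2: continue
            i=g.argmax();pts.append((s*1000,t[i]*1000+.25))
        if len(pts)<8: continue
        q=np.array(pts);k=np.polyfit(*q.T,1)
        for _ in range(5):
            m=np.abs(q[:,1]-np.polyval(k,q[:,0]))<2.5
            if m.sum()>6:k=np.polyfit(q[m,0],q[m,1],1)
        res[nm]=(round(k[1],1),round(np.degrees(np.arctan(k[0])),2),int(m.sum()))
    return res
print("top",fit(d["top"],None,.578,.2645,-12.7));print("scene",fit(d["scene"],None,.578,.2645,-12.7))
for f in("w1",):
    c,s=pickle.load(open(f+".pkl","rb"));print(f,fit(c,s,.578,.2645,-12.7))
E
python3 tray.py
```

```text
t 18.25 z [0.5736 0.2472 0.2876] F [  0.02  -0.03 -10.44] [0.15 0.4  0.09] T lifter x,y 0.045 0.001 [0.015 0.012 0.019]
tool yaw -12.88 tcp [0.5736 0.2472 0.2876]
-75 [-69.7  71.8] w 141.5
-63 [-68.7  72.3] w 141.0
-51 [-68.7  71.3] w 140.0
-39 [-69.7  71.3] w 141.0
-27 [-69.7  71.8] w 141.5
-15 [-68.7  72.3] w 141.0
-3 [-69.2  72.3] w 141.5
9 [-69.2  72.3] w 141.5
21 [-69.2  71.8] w 141.0
33 [-68.7  71.8] w 140.5
45 [-69.2  71.3] w 140.5
57 [-69.7  70.8] w 140.5
69 [-69.2  71.3] w 140.5
81 [-69.2  71.3] w 140.5
93 [-69.2  70.8] w 140.0
105 [-68.7  70.8] w 139.5
-1 yaw rel tool -0.05 x -69.23 16
1 yaw rel tool 0.34 x 71.62 16
-50 +end 118.0
-20 +end 111.0
40 +end 111.0
top {'+x': (np.float64(89.2), np.float64(0.23), 34), '-x': (np.float64(91.5), np.float64(0.34), 33), '+y': (np.float64(128.9), np.float64(0.93), 35), '-y': (np.float64(138.3), np.float64(1.8), 0)}
scene {'+x': (np.float64(100.1), np.float64(0.04), 37), '-x': (np.float64(89.5), np.float64(0.06), 34), '+y': (np.float64(128.5), np.float64(0.63), 39), '-y': (np.float64(131.7), np.float64(0.03), 32)}
w1 {'+x': (np.float64(87.7), np.float64(0.47), 20), '-x': (np.float64(92.6), np.float64(0.2), 12), '-y': (np.float64(131.8), np.float64(-0.01), 41)}
```

Emit:
{"api": "carry_out", "payload": {"deltas": [[[-0.5, 0, -3], [0, 0, 0], -1], [[-1.5, 0, -9], [0, 0, 0], -1], [[-2.5, 0.4, -18], [0, 0, 0], -1], [[-3.2, 0.4, -30], [0, 0, 0], -1], [[-3.7, 0.4, -44], [0, 0, 0], -1], [[-3.7, 0.4, -59], [0, 0, 0], -1], [[-3.7, 0.4, -73], [0, 0, 0], -1], [[-3.7, 0.4, -85], [0, 0, 0], -1], [[-3.7, 0.4, -94], [0, 0, 0], -1], [[-3.7, 0.4, -100], [0, 0, 0], -1]]}}

```text
time: 19.3
ee_pos: [0.5696, 0.2482, 0.1865]
eef_rot: [0.782, 0.624, -0.0, -0.0]
contact_force: [-0.6, -1.0, -9.6]
finger_gap: 0.0212
grip_force: 61.8
```

Emit:
{"api": "carry_out", "payload": {"deltas": [[[0, 0, -2.5], [0, 0, 0], -1], [[0, 0, -4.5], [0, 0, 0], -1], [[0, 0, -5.5], [0, 0, 0], -1], [[0, 0, -5.5], [0, 0, 0], -1], [[0, 0, -5.5], [0, 0, 0], -1]]}}

```text
time: 19.8
ee_pos: [0.57, 0.2484, 0.1824]
eef_rot: [0.782, 0.624, 0.0, 0.0]
contact_force: [1.1, -0.3, -10.9]
finger_gap: 0.0212
grip_force: 61.8
```

```bash
python3 rd.py q9 3;python3 lidm.py q9|tail -6; python3 - <<'E'
from tray import fit
from h import *
c,st=pickle.load(open("q9.pkl","rb"))
print("wrist",fit(c,st,.5763,.2633,-12.65))
c,_=snap("top");pickle.dump(c,open("t9.pkl","wb"));print("top",fit(c,None,.5763,.2633,-12.65))
im=pickle.load(open("q9.pkl","rb"))[0]["img"];cv2.imwrite("pics/q9.png",im[:,:,::-1])
E
```

```text
t 19.9 z [0.57   0.2484 0.1823] F [  0.85  -0.19 -10.62] [0.16 0.24 0.21] T lifter x,y 0.077 0.001 [0.012 0.019 0.032]
105 [-78.7  79.3] w 158.0
-1 yaw rel tool 0.24 x -77.94 16
1 yaw rel tool -1.67 x 76.39 5
-50 +end 111.5
-20 +end 111.0
40 +end 123.0
top {'+x': (np.float64(89.2), np.float64(0.23), 34), '-x': (np.float64(91.5), np.float64(0.34), 33), '+y': (np.float64(128.9), np.float64(0.93), 35), '-y': (np.float64(138.3), np.float64(1.8), 0)}
scene {'+x': (np.float64(100.1), np.float64(0.04), 37), '-x': (np.float64(89.5), np.float64(0.06), 34), '+y': (np.float64(128.5), np.float64(0.63), 39), '-y': (np.float64(131.7), np.float64(0.03), 32)}
w1 {'+x': (np.float64(87.7), np.float64(0.47), 20), '-x': (np.float64(92.6), np.float64(0.2), 12), '-y': (np.float64(131.8), np.float64(-0.01), 41)}
wrist {'+x': (np.float64(89.6), np.float64(0.08), 41), '-x': (np.float64(90.9), np.float64(0.03), 41), '+y': (np.float64(132.2), np.float64(-0.13), 41)}
top {'+x': (np.float64(91.0), np.float64(0.17), 25), '-x': (np.float64(90.0), np.float64(-0.61), 21), '-y': (np.float64(127.6), np.float64(0.4), 31)}
```

View pics/q9.png

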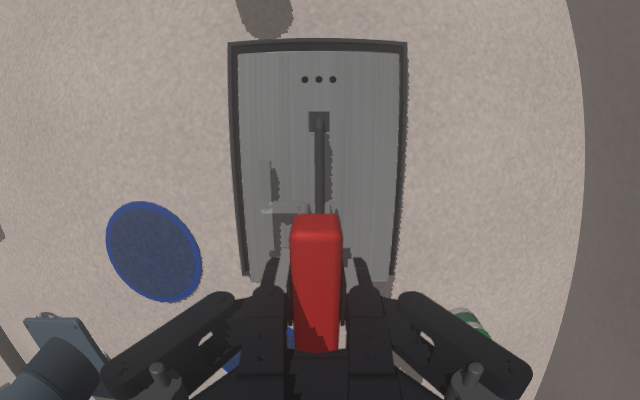

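Emit:
{"api": "carry_out", "payload": {"deltas": [[[0, 0.8, -1], [0, 0, 0], -1], [[0, 0.8, -3], [0, 0, 0], -1], [[0, 0.8, -5], [0, 0, 0], -1], [[0, 0.8, -6], [0, 0, 0], -1], [[0, 0.8, -6.5], [0, 0, 0], -1], [[0, 0.8, -6.5], [0, 0, 0], -1], [[0, 0.8, -6.5], [0, 0, 0], -1]]}}

```text
time: 20.7
ee_pos: [0.5699, 0.2491, 0.1756]
eef_rot: [0.782, 0.624, 0.0, 0.0]
contact_force: [-0.8, 0.8, -9.7]
finger_gap: 0.0212
grip_force: 61.8
```

Emit:
{"api": "carry_out", "payload": {"deltas": [[[0, 0, -0.4], [0, 0, 0], -1], [[0, 0, -0.8], [0, 0, 0], -1], [[0, 0, -1.2], [0, 0, 0], -1], [[0, 0, -1.6], [0, 0, 0], -1], [[0, 0, -2], [0, 0, 0], -1], [[0, 0, -2.4], [0, 0, 0], -1], [[0, 0, -2.8], [0, 0, 0], -1], [[0, 0, -2.8], [0, 0, 0], -1]]}}

```text
time: 21.5
ee_pos: [0.57, 0.2492, 0.1731]
eef_rot: [0.782, 0.624, 0.0, -0.0]
contact_force: [-1.0, 0.2, -6.4]
finger_gap: 0.0208
grip_force: 62.5
```

Emit:
{"api": "carry_out", "payload": {"deltas": [[[0, 0, -0.4], [0, 0, 0], -1], [[0, 0, -0.8], [0, 0, 0], -1], [[0, 0, -1.2], [0, 0, 0], -1], [[0, 0, -1.6], [0, 0, 0], -1], [[0, 0, -2.0], [0, 0, 0], -1], [[0, 0, -3], [0, 0, 0], -1], [[0, 0, -3.5], [0, 0, 0], -1], [[0, 0, -3.5], [0, 0, 0], -1]]}}

```text
time: 22.3
ee_pos: [0.5697, 0.249, 0.1691]
eef_rot: [0.782, 0.624, -0.0, 0.0]
contact_force: [0.1, 0.5, -2.3]
finger_gap: 0.0213
grip_force: 63.0
```

```bash
python3 rd.py q10 3; python3 - <<'E'
from h import *
c,st=pickle.load(open("q10.pkl","rb"));v=cv2.GaussianBlur(c["img"],(0,0),.6).max(2).astype(np.float32)
from tray import fit
print(fit(c,st,.576,.265,-12.65))
a=np.radians(-12.65);ux=np.array([np.cos(a),np.sin(a),0]);uy=np.array([-ux[1],ux[0],0]);C=np.array([.576,.265,.048])
for Y in range(-60,106,15):
    o=[]
    for sx in(-1,1):
        t=np.arange(.066,.0765,.0005);p=project(c,C+uy*Y/1000+sx*ux*t[:,None],st).astype(np.float32);g=np.diff(cv2.remap(v,p[:,0:1],p[:,1:2],cv2.INTER_LINEAR)[:,0]);o.append(sx*(t[g.argmin()]*1000+.25))
    print(Y,o)
for X in range(-60,61,20):
    t=np.arange(.106,.118,.0005);p=project(c,C+ux*X/1000+uy*t[:,None],st).astype(np.float32);g=np.diff(cv2.remap(v,p[:,0:1],p[:,1:2],cv2.INTER_LINEAR)[:,0]);print(X,t[g.argmin()]*1000)
E
```

```text
t 22.4 z [0.5698 0.2491 0.1692] F [ 0.5   0.24 -2.29] [0.36 0.22 0.08] T lifter x,y 0.009 -0.022 [0.016 0.013 0.03 ]
top {'+x': (np.float64(89.2), np.float64(0.23), 34), '-x': (np.float64(91.5), np.float64(0.34), 33), '+y': (np.float64(128.9), np.float64(0.93), 35), '-y': (np.float64(138.3), np.float64(1.8), 0)}
scene {'+x': (np.float64(100.1), np.float64(0.04), 37), '-x': (np.float64(89.5), np.float64(0.06), 34), '+y': (np.float64(128.5), np.float64(0.63), 39), '-y': (np.float64(131.7), np.float64(0.03), 32)}
w1 {'+x': (np.float64(87.7), np.float64(0.47), 20), '-x': (np.float64(92.6), np.float64(0.2), 12), '-y': (np.float64(131.8), np.float64(-0.01), 41)}
{'+x': (np.float64(90.3), np.float64(0.02), 41), '-x': (np.float64(90.3), np.float64(0.02), 41), '+y': (np.float64(130.5), np.float64(0.16), 40)}
-60 [np.float64(-69.75), np.float64(70.75)]
-45 [np.float64(-70.25), np.float64(71.25000000000001)]
-30 [np.float64(-70.25), np.float64(70.75)]
-15 [np.float64(-69.75), np.float64(70.75)]
0 [np.float64(-69.75), np.float64(70.75)]
15 [np.float64(-69.75), np.float64(70.75)]
30 [np.float64(-70.25), np.float64(70.25)]
45 [np.float64(-70.75), np.float64(69.75)]
60 [np.float64(-70.25), np.float64(70.25)]
75 [np.float64(-70.75), np.float64(69.75)]
90 [np.float64(-70.25), np.float64(69.75)]
105 [np.float64(-70.25), np.float64(69.75)]
-60 112.0
-40 111.5
-20 111.5
0 111.5
20 111.5
40 111.5
60 112.0
```

Emit:
{"api": "carry_out", "payload": {"deltas": [[[0, 0, -1], [0, 0, 0], -1], [[0, 0, -2.1], [0, 0, 0], -1], [[0, 0, -2.1], [0, 0, 0], -1], [[0, 0, -2.1], [0, 0, 0], -1]]}}

```text
time: 22.85
ee_pos: [0.5698, 0.2491, 0.1671]
eef_rot: [0.782, 0.624, -0.0, -0.0]
contact_force: [0.1, -0.7, -2.0]
finger_gap: 0.021
grip_force: 62.9
```

Emit:
{"api": "carry_out", "payload": {"deltas": [[[-2, 0.4, 0], [0, 0, 0], -1], [[-5, 1.1, 0], [0, 0, 0], -1], [[-9, 2, 0], [0, 0, 0], -1], [[-14, 3.1, 0], [0, 0, 0], -1], [[-14, 3.1, 0], [0, 0, 0], -1]]}}

```text
time: 23.35
ee_pos: [0.5548, 0.2527, 0.167]
eef_rot: [0.781, 0.624, -0.0, -0.0]
contact_force: [0.9, -0.2, -1.5]
finger_gap: 0.0212
grip_force: 63.0
```

Emit:
{"api": "carry_out", "payload": {"deltas": [[[-10, 2, 0], [0, 0, 0], -1], [[-22, 5, 0], [0, 0, 0], -1], [[-36, 8, 0], [0, 0, 0], -1], [[-40, 9, 5], [0, 0, 0], -1], [[-40, 9, 25], [0, 0, 0], -1], [[-42, -5, 60], [0, 0, 0.02], -1], [[-50, -35, 80], [0, 0, 0.05], -1], [[-62, -75, 80], [0, 0, 0.08], -1], [[-74, -120, 80], [0, 0, 0.11], -1], [[-90, -165, 80], [0, 0, 0.136], -1]]}}

```text
time: 24.35
ee_pos: [0.4655, 0.0858, 0.2478]
eef_rot: [0.737, 0.676, 0.001, 0.0]
contact_force: [0.8, -1.5, -2.7]
finger_gap: 0.0211
grip_force: 63.0
```

Emit:
{"api": "carry_out", "payload": {"deltas": [[[-8, -40, 0], [0, 0, 0], -1], [[-16, -70, 0], [0, 0, 0], -1], [[-16, -70, -15], [0, 0, 0], -1], [[-16, -70, -45], [0, 0, 0], -1], [[-16, -70, -75], [0, 0, 0], -1], [[-16, -70, -95], [0, 0, 0], -1], [[-16, -70, -105], [0, 0, 0], -1], [[-16, -70, -105], [0, 0, 0], -1], [[-16, -70, -105], [0, 0, 0], -1]]}}

```text
time: 25.25
ee_pos: [0.4504, 0.0172, 0.143]
eef_rot: [0.738, 0.675, 0.001, 0.0]
contact_force: [0.5, -1.0, -1.3]
finger_gap: 0.0213
grip_force: 63.0
```

```bash
python3 rd.py q11 2; python3 - <<'E'
from h import *
c,st=pickle.load(open("q11.pkl","rb"));im=c["img"];h,s,v=cv2.split(cv2.cvtColor(im,cv2.COLOR_RGB2HSV))
ty=R.from_quat(st["eef_rot"]).as_matrix()[:,1];print("yaw",np.degrees(np.arctan2(ty[1],ty[0])))
blue=(h>100)&(h<125)&(s>120)
for b in blobs(blue,1000)[:2]:
    P=plane(c,b,.003,st);print("mat",np.round(cv2.minEnclosingCircle((P[:,:2]*1000).astype(np.float32))[0],1),cv2.minEnclosingCircle((P[:,:2]*1000).astype(np.float32))[1])
cv2.imwrite("pics/q11.png",im[50:350,150:500,::-1])
E
```

```text
t 25.3 z [0.4507 0.0173 0.1432] F [ 0.89 -0.64 -1.96] [0.36 0.32 0.66] T lifter x,y 0.017 -0.027 [0.008 0.01  0.003]
yaw -5.039093981062853
mat [431.3  11.2] 73.90087127685547
mat [336.2 200.8] 74.15743255615234
```

View pics/q11.png

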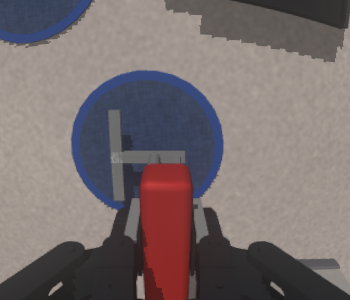

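```bash
python3 - <<'E'
from h import *
c,st=pickle.load(open("q11.pkl","rb"));v=c["img"].max(2).astype(int)
print(v[200,250:290].tolist());print(v[152:166,264].tolist(),v[242:258,268].tolist());print(v[206,325:345].tolist())
P=plane(c,[[264,159.7],[268.7,250.5],[260.5,205],[336,206.5]],.0302,st)[:,:2]*1000;print(P.round(1),np.linalg.norm(P[0]-P[1]),np.linalg.norm(P[2]-P[3]))
a=np.radians(-5);ux=np.array([np.cos(a),np.sin(a)]);hb=(P[0]+P[1])/2;print("base from heel",hb+ux*28,"from tip",P[3]-ux*32.5)
E
```

```text
[92, 93, 95, 97, 96, 92, 91, 90, 91, 90, 99, 109, 110, 108, 107, 107, 108, 108, 107, 108, 107, 85, 64, 63, 71, 75, 76, 77, 77, 77, 77, 76, 90, 93, 93, 94, 95, 96, 95, 96]
[86, 85, 88, 89, 86, 88, 90, 96, 106, 109, 109, 109, 109, 109] [110, 110, 110, 110, 110, 110, 111, 110, 99, 91, 93, 107, 119, 120, 120, 120]
[110, 109, 109, 109, 109, 105, 107, 108, 108, 104, 90, 88, 88, 87, 85, 86, 88, 85, 87, 87]
[[410.6  55.8]
 [403.  -28.8]
 [402.1  16.1]
 [467.9   8.9]] 84.88897192015756 66.22799870591705
base from heel [434.69962029  11.07893968] from tip [435.57187823  11.76729852]
```

Emit:
{"api": "carry_out", "payload": {"deltas": [[[-3.6, 0, -8], [0, 0, 0], -1], [[-3.6, 0, -15], [0, 0, 0], -1], [[-3.6, 0, -19], [0, 0, 0], -1], [[-3.6, 0, -21], [0, 0, 0], -1], [[-3.6, 0, -21.7], [0, 0, 0], -1], [[-3.6, 0, -21.7], [0, 0, 0], -1], [[-3.6, 0, -21.7], [0, 0, 0], -1]]}}

```text
time: 26.05
ee_pos: [0.4463, 0.0171, 0.1209]
eef_rot: [0.738, 0.675, 0.0, -0.0]
contact_force: [-1.8, -0.5, 8.4]
finger_gap: 0.0212
grip_force: 64.4
```

Emit:
{"api": "carry_out", "payload": {"deltas": [[[0, 0, -0.3], [0, 0, 0], -1], [[0, 0, -0.3], [0, 0, 0], -1]]}}

```text
time: 26.25
ee_pos: [0.4464, 0.0171, 0.1208]
eef_rot: [0.738, 0.675, 0.0, -0.0]
contact_force: [-2.9, -0.7, 12.8]
finger_gap: 0.0208
grip_force: 65.0
```

Standing on the mat. Ease off, release, rise.

Emit:
{"api": "carry_out", "payload": {"deltas": [[[0, 0, 0.6], [0, 0, 0], -1], [[0, 0, 0.6], [0, 0, 0], -1], [[0, 0, 0.6], [0, 0, 0], -0.3], [[0, 0, 0.6], [0, 0, 0], 0], [[0, 0, 0.6], [0, 0, 0], 0.6], [[0, 0, 0.6], [0, 0, 0], 1], [[0, 0, 0.6], [0, 0, 0], 1], [[0, 0, 0.6], [0, 0, 0], 1], [[0, 0, 0.6], [0, 0, 0], 1], [[0, 0, 0.6], [0, 0, 0], 1]]}}

```text
time: 27.25
ee_pos: [0.4462, 0.0172, 0.1207]
eef_rot: [0.738, 0.675, -0.0, -0.0]
contact_force: [-0.1, -0.8, -0.0]
finger_gap: 0.0857
grip_force: 0.0
```

Emit:
{"api": "carry_out", "payload": {"deltas": [[[0, 0, 10], [0, 0, 0], 1], [[0, 0, 30], [0, 0, 0], 1], [[0, 0, 60], [0, 0, 0], 1], [[0, 0, 100], [0, 0, 0], 1], [[0, 0, 140], [0, 0, 0], 1], [[0, 0, 175], [0, 0, 0], 1], [[0, 0, 180], [0, 0, 0], 1], [[0, 0, 180], [0, 0, 0], 1], [[0, 0, 180], [0, 0, 0], 1]]}}

```text
time: 28.15
ee_pos: [0.4454, 0.0171, 0.2999]
eef_rot: [0.738, 0.675, -0.001, -0.0]
contact_force: [0.2, -0.4, 0.1]
finger_gap: 0.0851
grip_force: 0.0
```

```bash
python3 - <<'E'
from h import *
c,st=snap("wrist");print(st["time"],st["ee_pos"],st["contact_force"])
im=c["img"];h,s,v=cv2.split(cv2.cvtColor(im,cv2.COLOR_RGB2HSV))
red=((h<6)|(h>174))&(s>150)&(v>60)
for b in blobs(red,200)[:2]: print("red",b.mean(0),rect(plane(c,b,.153,st)))
blue=(h>100)&(h<125)&(s>120)
for b in blobs(blue,1000)[:2]: print("mat",np.round(cv2.minEnclosingCircle((plane(c,b,.003,st)[:,:2]*1000).astype(np.float32))[0],1))
t,_=snap("top");g=t["img"]
vt=g.max(2);k=(g.max(2).astype(int)-g.min(2)<17)&(vt>70);m=np.zeros(vt.shape,bool);m[155:230,205:298]=1
for b in blobs(k&m,500)[:1]: print("lid top view",rect(plane(t,b,.048)))
E
```

```text
28.15 [0.44539421 0.01714234 0.29990017] [ 0.20279912 -0.37694714  0.1322841 ]
red [316.91803279 191.78688525] [446.2  12.   19.   77.6  -4.7]
mat [336.1 201. ]
mat [431.3  11.1]
lid top view [576.4 266.3 141.5 221.4 -12.7]
```

```bash
python3 -c "
from cell import r
print(r.finish_job())"
```

```text
the job is handed in; nothing more can be done
None
```

The lid is set down flat in the tray, within about 1 mm and half a degree of square; the lifter stands upright within about 3 mm of its mat's centre, and the job was handed in at about 28 s.

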